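# Sort inspected sample cassettes at the weighing bench

### The job

Sort the two inspected sample cassettes: the one with the round tag has passed, so slide it into the clip dock from its open end, past the two sprung balls, until it clicks fully home against the back stop; the one with the X-shaped tag is a reject, so lay it flat in the open steel tray. Set them down rather than dropping them, let go of both, and leave the cassette without a tag and everything else on the bench where they are.

Things in the scene. Friction and masses are not known exactly. Their poses are not given: they have to be found in the camera images.
- cassette_round: dark grey closed plastic cassette, light grey lid, two steel bands; 110 (own x) x 50 (y) x 44 mm high, 0.25 kg, round white tag (36 mm across, 2 mm thick) mid-lid: passed. Origin: centre of underside, z up; same after a half turn. Each long side has a notch mid-length, 15 mm long, 4 mm deep, from the underside up to 20 mm; above that the sides are plain: grip there, across the 50 mm.
- cassette_cross: dark grey closed plastic cassette, light grey lid, two steel bands; 110 (own x) x 50 (y) x 44 mm high, 0.25 kg, white X-shaped tag (48 mm bars, 2 mm thick) mid-lid: reject. Origin: centre of underside, z up; same after a half turn. Each long side has a notch mid-length, 15 mm long, 4 mm deep, from the underside up to 20 mm; above that the sides are plain: grip there, across the 50 mm.
- cassette_blank: dark grey closed plastic cassette, light grey lid, two steel bands; 110 (own x) x 50 (y) x 44 mm high, 0.25 kg, no tag: leave it alone. Origin: centre of underside, z up; same after a half turn. Each long side has a notch mid-length, 15 mm long, 4 mm deep, from the underside up to 20 mm; above that the sides are plain: grip there, across the 50 mm.
- dock: pass nest: aluminium clip dock fixed to the bench. Base plate 6 mm thick, 96 mm wide, own x from -140 (open end) to +120 mm. A cassette lies flat on it, long axis along own x, and slides to own +x between two rails 54 mm apart (from own x = -10 mm, tops 23 mm above the bench). Flared guides before the rails widen the entry to 85 mm at own x = -35 mm. Origin: on the bench, lane centre line.
- dock_seat (a point): where a fully seated cassette's origin lies: on the plate (6 mm above the bench), lane centre line, 55 mm before the face of the 60 mm high back stop; own x points along the lane to the stop. A hold-down lip, underside 54 mm above the bench, covers the last 15 mm before the stop: cassettes cannot enter from straight above.
- dock_balls (a point): midway between the two steel balls (16 mm across), 14.5 mm above the bench, at dock_seat's x. Each stands 5 mm out of its rail and is sprung sideways (4.2 N preload, 0.7 N/mm). Pushing a cassette's end in between them takes about 6 to 15 N, sliding on takes less; they snap into its side notches as it meets the back stop and hold it.
- dock_mouth (a point): on the plate (6 mm above the bench), lane centre line, 128 mm before dock_seat. A cassette laid with its origin here along the lane rests on the plate, its front end between the flared guides and 10 mm short of the rails; from here it can be slid home.
- tray: the reject nest: a shallow open steel tray fixed to the bench, 170 (own x) x 120 (own y) x 22 mm high outside, walls and floor 4 mm thick. Origin: centre of its underside.
- reagent_bottle: bystander: amber glass bottle with a black cap, 72 mm across, 150 mm high, standing. Origin: centre of its underside. Leave it alone.
- beaker: bystander: clear glass beaker, 80 mm across, 95 mm high, standing. Origin: centre of its underside. Leave it alone.
- weigh_dish: bystander: shallow aluminium dish, 90 mm across, 20 mm high. Origin: centre of its underside. Leave it alone.
- lab_spatula: bystander: steel spoon-ended lab spatula, 170 mm long, lying flat along its own x. Origin: its middle, near the bench. Leave it alone.
- pen: bystander: black pen, about 150 mm long, 10 mm thick, lying along its own x. Origin: its middle, near the bench. Leave it alone.
- sample_jar: bystander: white jar with a grey lid, 60 mm across, 70 mm high, standing. Origin: centre of its underside. Leave it alone.

How it is judged:
By the outcome, as a careful person would: the job done as asked, in the order asked, and still so for the second after the job is handed in, with the robot touching nothing.
It also fails if it takes over 54 s, if anything falls off the work surface, if the arm or the gripper's body presses on something with over 40 N, if the wrist force passes 120 N, or if a joint passes its speed limit or range.

### The arm

A 6-joint arm with a two-finger parallel gripper is mounted at the origin on the work surface. World frame = base frame: x ahead of the robot, y to its left, z up, the work surface at z = 0. Lengths are in m, angles in rad, forces in N, time in s.
With the tool pointing down it reaches from about 0.35 to 0.925 m from the base axis. Payload 6.4 kg.
Tool frame: the origin (TCP) lies midway between the tips of the shut fingers; the grasp point (between the pads) lies arm.tcp_to_grasp behind it (arm.tcp_to_grasp is the distance from the TCP to the grasp point, in m); z points along the fingers, y is the direction in which the jaws open and shut (so a half turn about z gives the same grasp; the last joint's range is limited). The gripper opens to 85 mm and grips with 20 to 120 N. Pads are 22 mm wide; open, the fingers measure 114 mm over their backs; the gripper's body (76 mm by 85 mm) begins 54 mm behind the grasp point. The pads swing forward as they close: fully open they stand 13 mm farther back than shut.
Start: joints at [1.09, 0.245, 1.558, -0, 1.339, -0.174], TCP at [0.196, 0.62, 0.231] pointing down, gripper open.
Joint ranges: [-3.13, 3.13], [-1.02, 2.26], [0.13, 2.54], [-0.95, 4.09], [0.21, 2.88], [-2.74, 2.74]. Speed limits (rad/s): [2.57, 2.57, 3.14, 3.14, 3.14, 3.14].

### API

Orientations are given as a 3x3 rotation matrix whose columns are the frame's x, y, z axes.
In Python, from plant import sensors, camera, sign_off, arm gives the robot as it stands.
- The arm moves only by the tool move_arm, never from a script. Its argument "moves" is a list of rows, each an object of numbers: "x", "y", "z": the shift along the tool's x, y, z each as a share of 30 cm, from -1 to 1; "ax", "ay", "az": the turn, a rotation vector about the tool's x, y, z each as a share of pi/2 rad, from -1 to 1; "grip": the opening, from 0 (shut) to 1 (fully open). A call has 1 to 10 rows; each row shifts and turns the commanded pose from where the row before left it, along the tool's axes as they then stand; what a row does not reach is not made up. A row lasts 1/10 s, in which the tool goes at most 50 mm and 8.59 degrees, less where a joint would pass 70% of its speed; a pose out of reach is approached as far as the arm can. A call with a number of a shift or a turn outside -1 to 1 is refused whole. A call with a gripper value outside its range is refused whole. The fingers move at their own pace and stop on an object; "grip_force" is the grip in N (left out, the last holds). Time passes only in rows, so rows that do not move let the fingers close. It gives the time, the measured TCP pose, the force and the opening at its end, in the units of the state.
- sensors.get_state(): the state, without advancing time (a new reading comes with each control period).
- camera(name): name is "side" or "top" or "wrist"; returns a dict with "frame" (480x640x3 uint8, blue, green, red), "vertical_fov" (degrees; the focal length in pixels is half the picture's height over the tangent of half this angle, whatever the lens; pixels are square), "cx", "cy" (the principal point, pixels), "dist_coeffs" ([k1, k2, p1, p2, k3] as OpenCV has them; the pictures are not rectified), "R" (3x3) and "t" (3): a world point X has camera coordinates R X + t. Camera axes: x right, y down, z forward; pixel columns grow to the right and rows downward; lengths in m; the calibration is good to about 2 mm. A picture is of the moment at which its call begins. There is no depth.
- sign_off(): hands the job in, once; it reports no verdict.
The state is a dict: "time_s": time; "joint_pos": joint angles; "qvel": joint speeds; "joint_torque": joint torques, N m; "tool_pos": TCP position; "ee_rot": TCP orientation; "force": force on the tool from outside, world axes, zero at the start; "ft_torque": the same for the moment, N m; "finger_gap": finger opening in m.
Only numpy, scipy, OpenCV 4.12 (cv2) and the standard library are available. Lean on these libraries where they do the work, as an engineer would, in place of code of your own. Each camera call takes 0.05 s, during which the arm holds its last target.

## Working session

There is one attempt and no reset: what is moved stays moved. The work goes in short steps, Python scripts to look and compute and a tool call to move; the robot and the scene stay as the last step left them, time stands still between calls to the robot, and variables do not carry over. Pictures are saved under pics/ and viewed, and the job is handed in when it is done.

Besides the shell and the picture viewer there is one more tool, called after "Call:" as name(argument=value, ...) on one line, values as JSON. move_arm: Moves the arm, as the interface text tells. Shift numbers are shares of 30 cm and turn numbers shares of pi/2 rad, none past 1 either way. Its arguments: {"type":"object","properties":{"moves":{"type":"array"},"grip_force":{"type":"number"}},"required":["moves"]}

```bash
ls; mkdir -p pics
cat > look.py <<'E'
import sys,cv2,json,numpy as np
from plant import sensors,camera,arm
def snap(n,f):
    c=camera(n); cv2.imwrite(f'pics/{f}.png',c['frame'])
    np.savez(f'pics/{f}.npz',**{k:np.array(v) for k,v in c.items()})
    return c
E
python3 - <<'E'
from look import *
print(arm.tcp_to_grasp)
for n in ['side','top','wrist']:
    c=snap(n,n+'0'); print(n,c['vertical_fov'],c['cx'],c['cy'],c['dist_coeffs'],np.array(c['R']).tolist(),c['t'])
print(sensors.get_state())
E
```

```text
pics
0.0187
side 52.049655772629634 316.681725914522 239.75899291796793 [-0.11397853  0.          0.          0.          0.        ] [[0.8222141324079688, -0.5690353129286739, 0.01275668878577578], [-0.3888644356927585, -0.5779644533328984, -0.7174549054379353], [0.4156300892884966, 0.5849409400305046, -0.696488137411016]] [-0.48610567  0.27774696  1.19048187]
top 42.485882657578834 328.0602940578272 236.8409189067563 [-0.08539753  0.          0.          0.          0.        ] [[-0.02233507155860895, -0.9997391929082772, 0.0047634799861227565], [-0.9888573352247384, 0.021390014776374314, -0.1473215457429615], [0.147181232331778, -0.008000839391767628, -0.98907718172968]] [0.00945605 0.58721178 1.90722663]
wrist 60.005773268574345 324.9426945547764 234.18744563621306 [-0.04087906  0.          0.          0.          0.        ] [[0.30283349455856684, 0.9530431201332484, -0.0008280942765584905], [0.9204768622200973, -0.29226000635056715, 0.2594348373010312], [0.24701056797411028, -0.0793278000114134, -0.965760259823554]] [-0.6495024  -0.03212514  0.37788688]
{'time_s': 0.15, 'joint_pos': array([ 1.08988814e+00,  2.45673834e-01,  1.55871799e+00, -1.50864862e-05,
        1.33869924e+00, -1.74066878e-01]), 'qvel': array([-1.22958092e-04, -2.20513113e-03, -4.74834166e-03, -8.61404029e-04,
       -7.14544186e-04,  8.99287390e-05]), 'joint_torque': array([-1.77587835e-04, -4.29986823e+01, -3.26551294e+01, -1.56266110e-04,
        3.52742856e-03,  2.40996445e-05]), 'tool_pos': array([0.19611179, 0.61926867, 0.23042916]), 'ee_rot': array([[-9.53293372e-01,  3.02045170e-01, -6.80122404e-04],
       [ 3.02045836e-01,  9.53292468e-01, -1.33524047e-03],
       [ 2.45052632e-04, -1.47830403e-03, -9.99998877e-01]]), 'force': array([-0.1490845 ,  0.65031527, -0.9294336 ]), 'ft_torque': array([-0.02660122,  0.06271332,  0.00093582]), 'finger_gap': 0.08537221842431753}
```

View pics/top0.png

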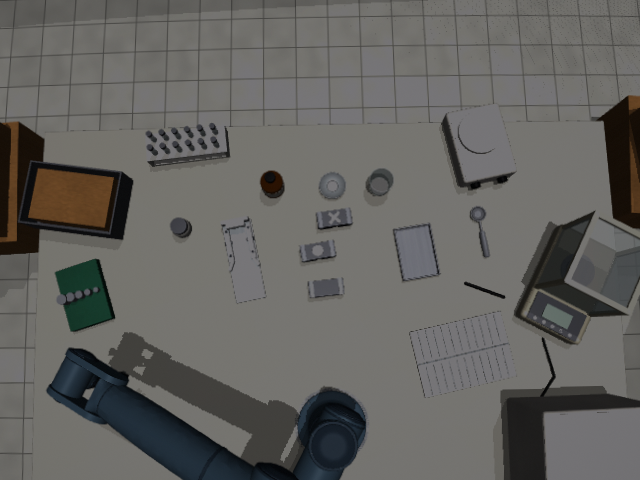

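View pics/side0.png

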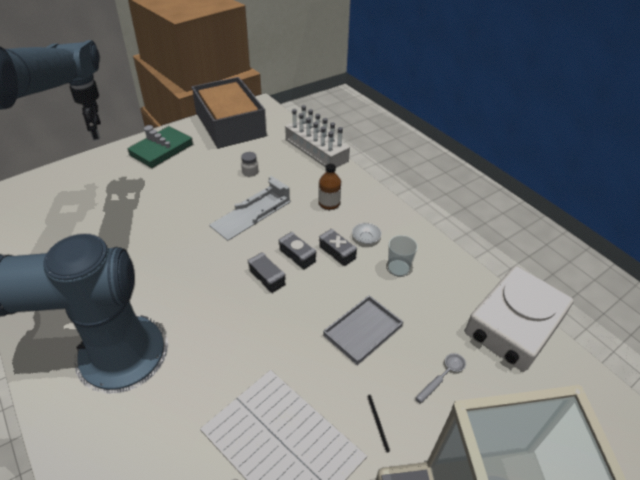

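View pics/wrist0.png

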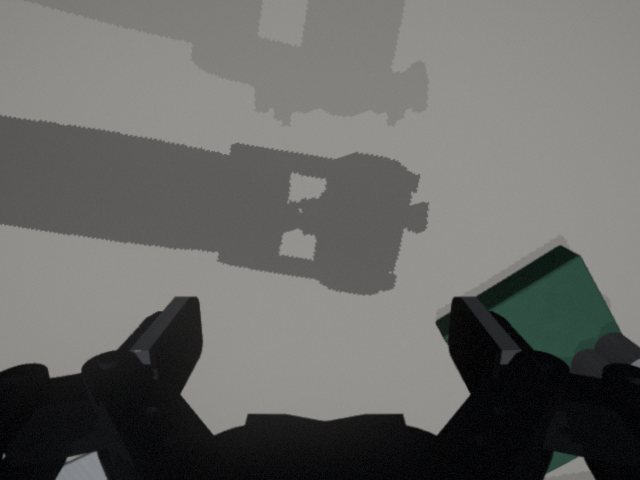

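The top view shows, by pixel: X cassette (334,217), round cassette (318,251), blank (326,287), tray (416,251), and the dock from its open end (250,300) to its stop (238,222). I'll get coarse positions first.

```bash
cat >> look.py <<'E'
def load(f): return dict(np.load(f'pics/{f}.npz'))
def K(c):
    f=240/np.tan(np.radians(float(c['vertical_fov']))/2); return np.array([[f,0,c['cx']],[0,f,c['cy']],[0,0,1]],float)
def ray(c,uv):
    uv=np.atleast_2d(np.array(uv,float))
    n=cv2.undistortPoints(uv[:,None],K(c),np.array(c['dist_coeffs'],float))[:,0]
    R=np.array(c['R']);t=np.array(c['t'])
    return -R.T@t, np.c_[n,np.ones(len(n))]@R
def onz(c,uv,z):
    o,d=ray(c,uv); return o+d*((z-o[2])/d[:,2])[:,None]
def proj(c,X):
    R=np.array(c['R']);p,_=cv2.projectPoints(np.atleast_2d(np.array(X,float)),cv2.Rodrigues(R)[0],np.array(c['t']),K(c),np.array(c['dist_coeffs'],float));return p[:,0]
E
python3 - <<'E'
from look import *
np.set_printoptions(precision=4,suppress=True)
c=load('top0')
for n,p,z in [('cross',(334,217),.044),('round',(318,251),.044),('blank',(326,287),.044),('tray',(416,251),.02),('dockopen',(250,300),.006),('dockstop',(238,222),.03)]:
    print(n,onz(c,p,z)[0])
im=cv2.imread('pics/top0.png'); cv2.imwrite('pics/top0z.png',cv2.resize(im[160:320,210:450],None,fx=3.3,fy=3.3,interpolation=cv2.INTER_CUBIC))
cw=load('wrist0'); print(-cw['R'].T@cw['t'])
E
```

```text
cross [ 0.6505 -0.0237  0.044 ]
round [0.5428 0.0292 0.044 ]
blank [0.429  0.0065 0.044 ]
tray [ 0.539  -0.2835  0.02  ]
dockopen [0.3953 0.2488 0.006 ]
dockstop [0.6435 0.2832 0.03  ]
[0.1329 0.6396 0.3727]
```

View pics/top0z.png

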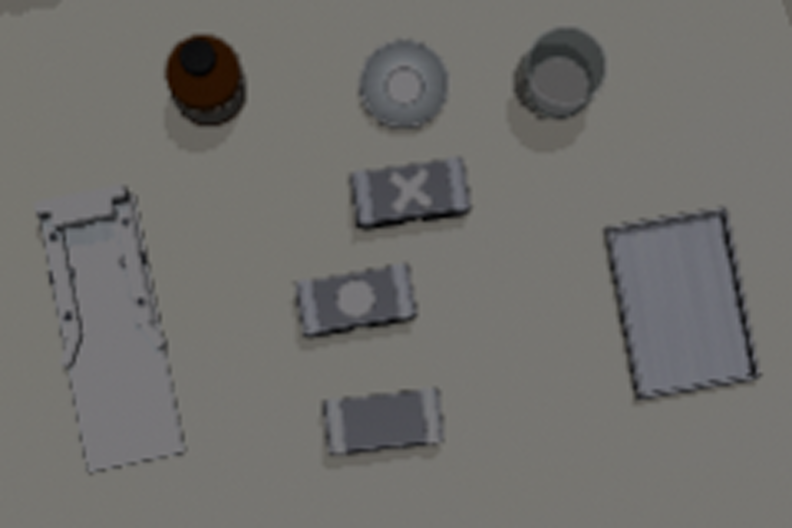

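```bash
cat > goto.py <<'E'
from look import *
def plan(x,y,z,yaw):  # deg, yaw of tool y axis; shift given in tool axes at the NEW orientation (turn first)
    s=sensors.get_state(); R=s['ee_rot']; p=s['tool_pos']
    a=np.radians(yaw); T=np.array([[-np.sin(a),np.cos(a),0],[np.cos(a),np.sin(a),0],[0,0,-1]]).T
    rv=cv2.Rodrigues(R.T@T)[0].ravel()/(np.pi/2)
    d=np.array([x,y,z])-p
    np.set_printoptions(precision=4,suppress=True)
    print('turn',rv,'then shift(new axes)',(T.T@d)/.3,'| shift(old axes)',(R.T@d)/.3,'min rows',np.linalg.norm(d)/.05,'t',s['time_s'])
def st():
    s=sensors.get_state(); np.set_printoptions(precision=4,suppress=True); R=s['ee_rot']
    print('t',round(s['time_s'],2),'p',s['tool_pos'],'yaw',np.degrees(np.arctan2(R[1,1],R[0,1])),'zax',R[:,2],'F',s['force'],'gap',s['finger_gap'],'q',s['joint_pos'])
E
python3 -c "
from goto import *
plan(.54,.14,.33,8)"
```

```text
turn [-0.0009  0.0004  0.7158] then shift(new axes) [-1.7415  0.9128 -0.3319] | shift(old axes) [-1.5752 -1.1772 -0.3305] min rows 11.9644792762401 t 0.15
```

Call:
move_arm(moves=[{"az":0.09,"z":-0.041},{"az":0.09,"z":-0.041},{"az":0.09,"z":-0.041},{"az":0.09,"z":-0.041},{"az":0.09,"z":-0.041},{"az":0.09,"z":-0.041},{"az":0.09,"z":-0.041},{"az":0.086,"z":-0.045}])

```text
invalid input at $.moves[0]: expected keys x, y, z, ax, ay, az, grip
```

Call:
move_arm(moves=[{"x":-0.124,"y":0.065},{"x":-0.124,"y":0.065},{"x":-0.124,"y":0.065},{"x":-0.124,"y":0.065},{"x":-0.124,"y":0.065},{"x":-0.124,"y":0.065},{"x":-0.124,"y":0.065}])

```text
invalid input at $.moves[0]: expected keys x, y, z, ax, ay, az, grip
```

Call:
move_arm(moves=[{"x":-0.124,"y":0.065},{"x":-0.124,"y":0.065},{"x":-0.124,"y":0.065},{"x":-0.124,"y":0.065},{"x":-0.124,"y":0.065},{"x":-0.124,"y":0.065},{"x":-0.124,"y":0.065},{},{}])

```text
invalid input at $.moves[0]: expected keys x, y, z, ax, ay, az, grip
```

```bash
python3 -c "
from goto import *
st(); snap('wrist','wrist1'); plan(.55,-.04,.33,8)"
```

```text
t 0.15 p [0.1961 0.6193 0.2304] yaw 72.419497923283 zax [-0.0007 -0.0013 -1.    ] F [-0.1491  0.6503 -0.9294] gap 0.08537221842431753 q [ 1.0899  0.2457  1.5587 -0.      1.3387 -0.1741]
turn [-0.0007  0.0003  0.7158] then shift(new axes) [-2.3407  0.8621 -0.3313] | shift(old axes) [-1.7881 -1.7394 -0.3297] min rows 15.097770797707541 t 0.2
```

View pics/wrist1.png

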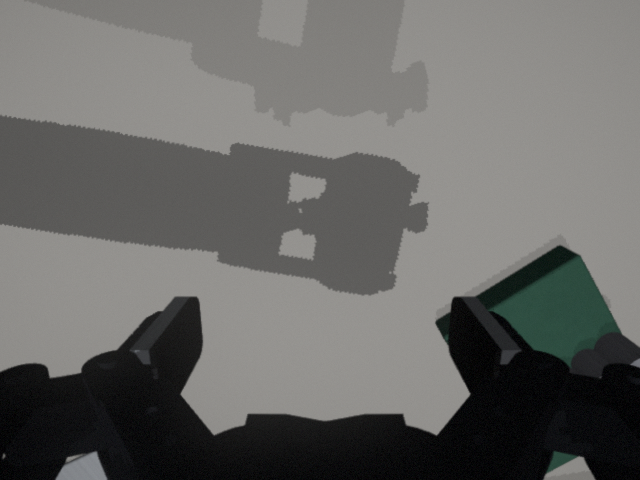

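The moves were refused because every key has to be present in each row, so the view hasn't changed: still shadows and a green box. I'll resend with all the keys.

Call:
move_arm(moves=[{"x":0,"y":0,"z":-0.041,"ax":0,"ay":0,"az":0.09,"grip":1},{"x":0,"y":0,"z":-0.041,"ax":0,"ay":0,"az":0.09,"grip":1},{"x":0,"y":0,"z":-0.041,"ax":0,"ay":0,"az":0.09,"grip":1},{"x":0,"y":0,"z":-0.041,"ax":0,"ay":0,"az":0.09,"grip":1},{"x":0,"y":0,"z":-0.041,"ax":0,"ay":0,"az":0.09,"grip":1},{"x":0,"y":0,"z":-0.041,"ax":0,"ay":0,"az":0.09,"grip":1},{"x":0,"y":0,"z":-0.041,"ax":0,"ay":0,"az":0.09,"grip":1},{"x":0,"y":0,"z":-0.045,"ax":0,"ay":0,"az":0.086,"grip":1}])

```text
time_s: 1.0
tool_pos: [0.1962, 0.6194, 0.3308]
ee_rot: [[-0.133, 0.991, -0.0], [0.991, 0.133, -0.001], [-0.001, -0.001, -1.0]]
force: [0.4, 0.7, -0.8]
finger_gap: 0.0855
```

Call:
move_arm(moves=[{"x":-0.124,"y":0.065,"z":0,"ax":0,"ay":0,"az":0,"grip":1},{"x":-0.124,"y":0.065,"z":0,"ax":0,"ay":0,"az":0,"grip":1},{"x":-0.124,"y":0.065,"z":0,"ax":0,"ay":0,"az":0,"grip":1},{"x":-0.124,"y":0.065,"z":0,"ax":0,"ay":0,"az":0,"grip":1},{"x":-0.124,"y":0.065,"z":0,"ax":0,"ay":0,"az":0,"grip":1},{"x":-0.124,"y":0.065,"z":0,"ax":0,"ay":0,"az":0,"grip":1},{"x":-0.124,"y":0.065,"z":0,"ax":0,"ay":0,"az":0,"grip":1}])

```text
time_s: 1.7
tool_pos: [0.3682, 0.3792, 0.3308]
ee_rot: [[-0.139, 0.99, 0.0], [0.99, 0.139, 0.0], [0.0, 0.0, -1.0]]
force: [0.6, -0.1, -0.5]
finger_gap: 0.0853
```

```bash
python3 -c "
from goto import *
st(); plan(.54,.14,.33,8)"
```

```text
t 1.7 p [0.3682 0.3792 0.3308] yaw 7.992762827068519 zax [ 0.  0. -1.] F [ 0.6121 -0.1239 -0.5162] gap 0.08528593232302394 q [ 0.5854 -0.1106  1.7513  0.      1.5009  0.4459]
turn [ 0.     -0.     -0.0001] then shift(new axes) [-0.8693  0.456   0.0026] | shift(old axes) [-0.8693  0.4562  0.0026] min rows 5.8901075436261205 t 1.7
```

Call:
move_arm(moves=[{"x":-0.124,"y":0.065,"z":0,"ax":0,"ay":0,"az":0,"grip":1},{"x":-0.124,"y":0.065,"z":0,"ax":0,"ay":0,"az":0,"grip":1},{"x":-0.124,"y":0.065,"z":0,"ax":0,"ay":0,"az":0,"grip":1},{"x":-0.124,"y":0.065,"z":0,"ax":0,"ay":0,"az":0,"grip":1},{"x":-0.124,"y":0.065,"z":0,"ax":0,"ay":0,"az":0,"grip":1},{"x":-0.124,"y":0.065,"z":0,"ax":0,"ay":0,"az":0,"grip":1},{"x":-0.124,"y":0.065,"z":0,"ax":0,"ay":0,"az":0,"grip":1},{"x":0,"y":0,"z":0,"ax":0,"ay":0,"az":0,"grip":1}])

```text
time_s: 2.5
tool_pos: [0.5408, 0.1381, 0.3303]
ee_rot: [[-0.133, 0.991, -0.0], [0.991, 0.133, -0.001], [-0.001, -0.001, -1.0]]
force: [-0.2, 1.1, -0.0]
finger_gap: 0.0851
```

```bash
python3 -c "
from goto import *
st(); snap('wrist','wrist2'); plan(.55,-.04,.33,8)"
```

```text
t 2.5 p [0.5408 0.1381 0.3303] yaw 7.667634632406814 zax [-0.0005 -0.0011 -1.    ] F [-0.1822  1.0704 -0.0391] gap 0.08514279232750029 q [ 0.0474 -0.0365  1.6822 -0.001   1.4965 -0.0864]
turn [-0.0007 -0.0001 -0.0026] then shift(new axes) [-0.5988 -0.0496  0.001 ] | shift(old axes) [-0.599  -0.0472  0.0009] min rows 3.605266380886122 t 2.55
```

View pics/wrist2.png

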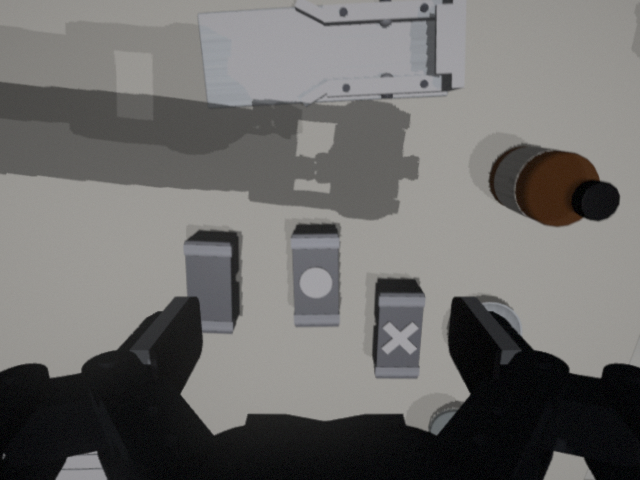

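Run:
```python
from look import *
im=cv2.imread('pics/wrist2.png')
cv2.imwrite('pics/w2dock.png',cv2.resize(im[0:120,190:480],None,fx=2.75,fy=2.75,interpolation=cv2.INTER_CUBIC))
cv2.imwrite('pics/w2cas.png',cv2.resize(im[220:390,175:435],None,fx=3,fy=3,interpolation=cv2.INTER_CUBIC))
```

```text
(no output)
```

View pics/w2dock.png

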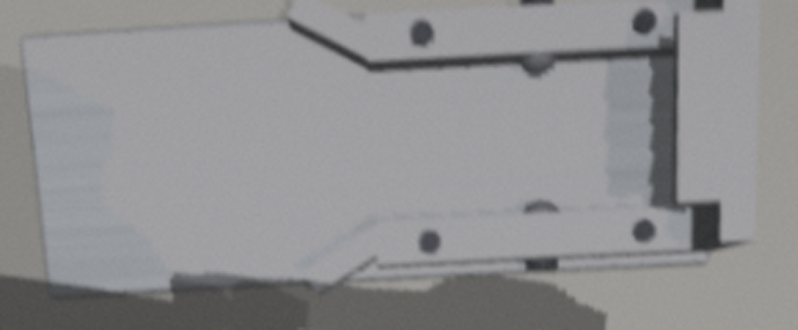

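View pics/w2cas.png

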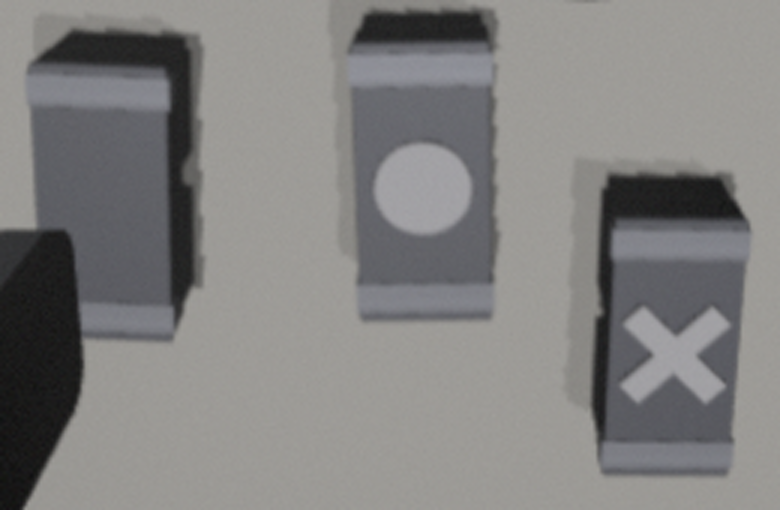

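```bash
cat > meas.py <<'E'
from look import *
np.set_printoptions(precision=4,suppress=True)
def screw(c,im,p,r=6):
    g=cv2.cvtColor(im,cv2.COLOR_BGR2GRAY).astype(float); x0,y0=int(p[0]),int(p[1])
    x1=max(0,x0-r);y1=max(0,y0-r); w=g[y1:y0+r+1,x1:x0+r+1]; m=np.clip(115-w,0,None)
    yy,xx=np.mgrid[y1:y1+w.shape[0],x1:x1+w.shape[1]]; return np.array([(m*xx).sum(),(m*yy).sum()])/m.sum()
E
python3 - <<'E'
from meas import *
c=load('wrist2'); im=cv2.imread('pics/wrist2.png'); g=cv2.cvtColor(im,cv2.COLOR_BGR2GRAY)
S=[screw(c,im,p) for p in [(343,12),(424,8),(346,88),(424,84)]]
P=onz(c,S,.023); print(np.array(S)); print(P)
ang=lambda v:np.degrees(np.arctan2(v[1],v[0]))
print('angles',ang(P[1]-P[0]),ang(P[3]-P[2]))
# plate corners at z .006
C=onz(c,[(198.4,13.8),(208.2,108),(297,7)],.006); print(C, ang(C[0]-C[1])-90)
# rail inner top edges
E=onz(c,[(190+372/2.75,67/2.75),(190+655/2.75,52/2.75)],.023); print('railL',E,ang(E[1]-E[0]))
B=onz(c,[(190+538/2.75,62/2.75),(190+541/2.75,208/2.75)],.0145); print('balls',B)
for n,(a,b) in {'cross':((375,280),(425,380)),'round':((292,225),(342,328))}.items():
    w=im[b[0] if 0 else a[1]:b[1],a[0]:b[0]]; gg=cv2.cvtColor(w,cv2.COLOR_BGR2GRAY)
    print(n,'gray range',gg.min(),gg.max())
    m=(gg>142).astype(np.uint8)
    # restrict to tag area
    k,l,s,ce=cv2.connectedComponentsWithStats(m)
    for i in range(1,k):
        if s[i,4]>150: print(s[i], onz(c,ce[i]+a,.046)[0])
top=lambda pts,z=.044: onz(c,np.array(pts),z)
R=top([(175+348/3,220+45/3),(175+493/3,220+44/3),(175+493/3,220+314/3),(175+360/3,220+316/3)]); print('round corners',R,R.mean(0),ang(R[1]-R[0]),ang(R[2]-R[3]),ang(R[0]-R[3])-90,ang(R[1]-R[2])-90)
X=top([(175+611/3,220+225/3),(175+750/3,220+225/3),(175+732/3,220+470/3),(175+602/3,220+470/3)]); print('cross',X,X.mean(0),ang(X[1]-X[0]),ang(X[2]-X[3]),ang(X[0]-X[3])-90,ang(X[1]-X[2])-90)
E
```

```text
[[342.9602  11.7379]
 [423.7961   7.7509]
 [345.8121  87.6038]
 [423.6246  83.4826]]
[[0.5346 0.3118 0.023 ]
 [0.6134 0.3265 0.023 ]
 [0.5478 0.241  0.023 ]
 [0.6264 0.2559 0.023 ]]
angles 10.555058821100413 10.739600102211563
[[0.3871 0.295  0.006 ]
 [0.4038 0.2023 0.006 ]
 [0.4874 0.3141 0.006 ]] 10.192165612975359
railL [[0.5188 0.298  0.023 ]
 [0.6196 0.317  0.023 ]] 10.709578266656909
balls [[0.579  0.3097 0.0145]
 [0.5886 0.2593 0.0145]]
cross gray range 22 163
[ 41  27   9  73 275] [ 0.6768 -0.0357  0.046 ]
[  8  43  35  31 561] [ 0.6472 -0.0207  0.046 ]
round gray range 31 164
[  0  14  46   8 271] [0.5353 0.0787 0.046 ]
[  8  43  32  30 738] [0.5434 0.0338 0.046 ]
round corners [[ 0.5106  0.0834  0.044 ]
 [ 0.5618  0.0906  0.044 ]
 [ 0.5768 -0.0144  0.044 ]
 [ 0.5269 -0.0219  0.044 ]] [0.544  0.0344 0.044 ] 8.048587717949628 8.63188068945901 8.806195123145002 8.151680319943068
cross [[ 0.6151  0.0275  0.044 ]
 [ 0.6664  0.0343  0.044 ]
 [ 0.6802 -0.0695  0.044 ]
 [ 0.6292 -0.0761  0.044 ]] [ 0.6477 -0.021   0.044 ] 7.5137938990618265 7.342367590447611 7.740910250842802 7.57430093134559
```

Run:
```python
from meas import *
c=load('top0'); im=cv2.imread('pics/top0.png'); g=cv2.cvtColor(im,cv2.COLOR_BGR2GRAY)
for n,(u,v) in {'cross':(334,218),'round':(318,251)}.items():
    w=g[v-8:v+9,u-9:u+10].astype(float); 
    m=np.clip(w-112,0,None)
    m[:, :1]=0; yy,xx=np.mgrid[v-8:v+9,u-9:u+10]
    # restrict to radius 8
    m[(xx-u)**2+(yy-v)**2>64]=0
    p=np.array([(m*xx).sum(),(m*yy).sum()])/m.sum(); print(n,p,onz(c,p,.046), w.min(),w.max())
print('proj of wrist-based', proj(c,[[.5434,.0338,.046],[.6472,-.0207,.046],[.5845,.2845,.006],[.4038,.2023,.006],[.3871,.295,.006]]))
# tray corners
T=onz(c,[(210+607/3.3,160+229/3.3),(210+725/3.3,160+210/3.3),(210+758/3.3,160+376/3.3),(210+636/3.3,160+399/3.3)],.022); print(T,T.mean(0))
for i in range(4): d=T[(i+1)%4]-T[i]; print(np.degrees(np.arctan2(d[1],d[0])),np.linalg.norm(d))
```

```text
cross [333.8652 217.2783] [[ 0.6492 -0.0232  0.046 ]] 3.0 119.0
round [317.1718 250.0143] [[0.5458 0.0317 0.046 ]] 10.0 119.0
proj of wrist-based [[316.5326 250.7726]
 [333.0801 217.9167]
 [238.6498 241.3196]
 [264.5811 297.0398]
 [235.5027 302.8877]]
[[ 0.61   -0.2153  0.022 ]
 [ 0.6263 -0.3313  0.022 ]
 [ 0.4636 -0.3558  0.022 ]
 [ 0.4442 -0.237   0.022 ]] [ 0.536  -0.2848  0.022 ]
-82.00922940879573 0.11714529682393313
-171.442560820505 0.16456020199764448
99.25603316693493 0.12035779262686602
7.457734095821568 0.16721703484541975
```

```bash
python3 -c "
from goto import *
plan(.5437,.0338,.10,8.4)"
```

```text
turn [-0.0007 -0.0001 -0.007 ] then shift(new axes) [-0.352  -0.0386  0.7677] | shift(old axes) [-0.3526 -0.0339  0.7676] min rows 5.072530899322787 t 2.55
```

Call:
move_arm(moves=[{"x":-0.059,"y":-0.006,"z":0.128,"ax":0,"ay":0,"az":-0.007,"grip":1},{"x":-0.059,"y":-0.006,"z":0.128,"ax":0,"ay":0,"az":0,"grip":1},{"x":-0.059,"y":-0.006,"z":0.128,"ax":0,"ay":0,"az":0,"grip":1},{"x":-0.059,"y":-0.006,"z":0.128,"ax":0,"ay":0,"az":0,"grip":1},{"x":-0.059,"y":-0.006,"z":0.128,"ax":0,"ay":0,"az":0,"grip":1},{"x":-0.058,"y":-0.006,"z":0.128,"ax":0,"ay":0,"az":0,"grip":1},{"x":0,"y":0,"z":0,"ax":0,"ay":0,"az":0,"grip":1},{"x":0,"y":0,"z":0,"ax":0,"ay":0,"az":0,"grip":1}])

```text
time_s: 3.35
tool_pos: [0.5436, 0.0364, 0.1006]
ee_rot: [[-0.15, 0.989, -0.001], [0.989, 0.15, 0.001], [0.001, -0.001, -1.0]]
force: [0.3, 0.7, 1.2]
finger_gap: 0.0853
```

```bash
python3 -c "
from goto import *
st();snap('wrist','wrist3');plan(.5437,.0338,.019,8.4)"
```

```text
t 3.35 p [0.5436 0.0364 0.1006] yaw 8.636650146305916 zax [-0.0009  0.0006 -1.    ] F [0.3183 0.6726 1.1783] gap 0.08525429096629697 q [-0.1415  0.1614  1.9142  0.0005  1.067  -0.2925]
turn [0.0015 0.0002 0.003 ] then shift(new axes) [-0.0081 -0.0051  0.2771] | shift(old axes) [-0.008  -0.0058  0.2771] min rows 1.6635900287726664 t 3.4
```

View pics/wrist3.png

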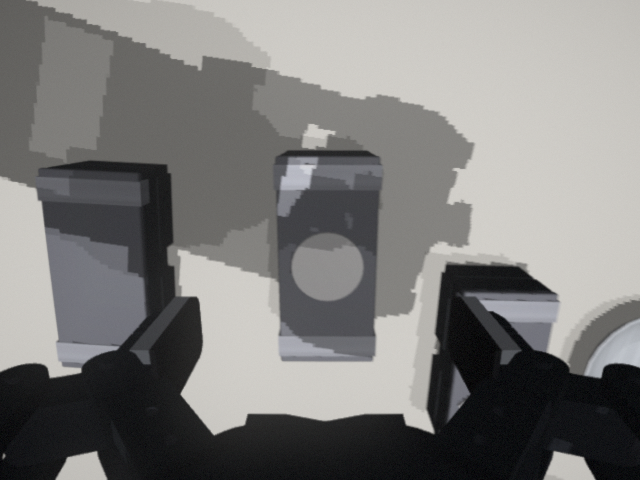

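Round tag is now centred at (327,267), and both neighbours are outside the fingers. One refinement, then the descent.

Run:
```python
from meas import *
c=load('wrist3'); im=cv2.imread('pics/wrist3.png')
print(onz(c,[(327.5,267)],.046))
R=onz(c,[(275,157),(382,157),(376,360),(280,360)],.044);print(R,R.mean(0))
ang=lambda v:np.degrees(np.arctan2(v[1],v[0]));print(ang(R[0]-R[3])-90,ang(R[1]-R[2])-90)
```

```text
[[0.5448 0.0328 0.046 ]]
[[ 0.5121  0.0828  0.044 ]
 [ 0.5621  0.0904  0.044 ]
 [ 0.579  -0.0168  0.044 ]
 [ 0.5275 -0.0246  0.044 ]] [0.5452 0.033  0.044 ]
8.199943880501635 8.944615075498191
```

Call:
move_arm(grip_force=60, moves=[{"x":-0.011,"y":0.002,"z":0.09,"ax":0,"ay":0,"az":0,"grip":1},{"x":0,"y":0,"z":0.09,"ax":0,"ay":0,"az":0,"grip":1},{"x":0,"y":0,"z":0.06,"ax":0,"ay":0,"az":0,"grip":1},{"x":0,"y":0,"z":0.032,"ax":0,"ay":0,"az":0,"grip":1},{"x":0,"y":0,"z":0,"ax":0,"ay":0,"az":0,"grip":1},{"x":0,"y":0,"z":0,"ax":0,"ay":0,"az":0,"grip":1}])

```text
time_s: 4.0
tool_pos: [0.5465, 0.0326, 0.0207]
ee_rot: [[-0.15, 0.989, 0.003], [0.989, 0.15, -0.0], [-0.001, 0.003, -1.0]]
force: [0.9, 0.4, 0.7]
finger_gap: 0.0855
```

```bash
python3 -c "
from goto import *
st()"
```

```text
t 4.0 p [0.5465 0.0326 0.0207] yaw 8.653527283959425 zax [ 0.003  -0.0004 -1.    ] F [0.9014 0.4304 0.7492] gap 0.08548484843333165 q [-0.1476  0.3016  1.9254  0.0001  0.9115 -0.2987]
```

Call:
move_arm(moves=[{"x":0,"y":0,"z":0,"ax":0,"ay":0,"az":0,"grip":0.55},{"x":0,"y":0,"z":0,"ax":0,"ay":0,"az":0,"grip":0.55},{"x":0,"y":0,"z":0,"ax":0,"ay":0,"az":0,"grip":0.4},{"x":0,"y":0,"z":0,"ax":0,"ay":0,"az":0,"grip":0.4},{"x":0,"y":0,"z":0,"ax":0,"ay":0,"az":0,"grip":0.4},{"x":0,"y":0,"z":0,"ax":0,"ay":0,"az":0,"grip":0.4},{"x":0,"y":0,"z":0,"ax":0,"ay":0,"az":0,"grip":0.4},{"x":0,"y":0,"z":0,"ax":0,"ay":0,"az":0,"grip":0.4}])

```text
time_s: 4.8
tool_pos: [0.5461, 0.0322, 0.0201]
ee_rot: [[-0.15, 0.989, 0.002], [0.989, 0.15, -0.0], [-0.001, 0.002, -1.0]]
force: [-1.2, 0.8, 6.0]
finger_gap: 0.0489
```

```bash
python3 -c "
from goto import *
st();snap('wrist','wrist4')"
```

```text
t 4.8 p [0.5461 0.0322 0.0201] yaw 8.60783435719801 zax [ 0.0018 -0.0002 -1.    ] F [-1.1728  0.8351  6.0153] gap 0.04886469517207871 q [-0.1485  0.3024  1.9258  0.0001  0.9115 -0.2988]
```

View pics/wrist4.png

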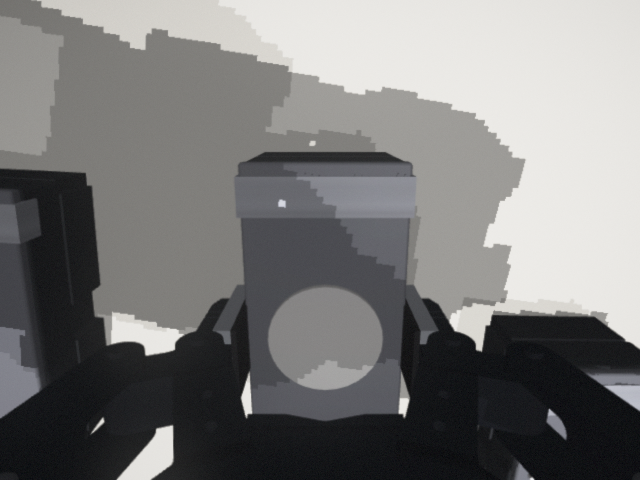

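Call:
move_arm(moves=[{"x":0,"y":0,"z":-0.06,"ax":0,"ay":0,"az":0,"grip":0.4},{"x":0,"y":0,"z":-0.1,"ax":0,"ay":0,"az":0,"grip":0.4},{"x":0,"y":0,"z":-0.1,"ax":0,"ay":0,"az":0,"grip":0.4},{"x":0,"y":0,"z":-0.1,"ax":0,"ay":0,"az":0,"grip":0.4},{"x":0,"y":0,"z":0,"ax":0,"ay":0,"az":0,"grip":0.4}])

```text
time_s: 5.35
tool_pos: [0.5478, 0.0319, 0.1311]
ee_rot: [[-0.15, 0.989, 0.008], [0.989, 0.15, -0.001], [-0.002, 0.008, -1.0]]
force: [0.5, -0.2, -1.3]
finger_gap: 0.0489
```

```bash
python3 -c "
from meas import *
import goto
c=load('wrist4');print('tag at',onz(c,[(325,338)],.046))
goto.st();goto.plan(.4587,.2608,.13,100.65)
snap('wrist','wrist5')"
```

```text
tag at [[0.5453 0.0335 0.046 ]]
t 5.35 p [0.5478 0.0319 0.1311] yaw 8.612360125023793 zax [ 0.0082 -0.0012 -1.    ] F [ 0.5422 -0.1535 -1.2561] gap 0.048949998925285856 q [-0.1485  0.1202  1.8965  0.      1.1166 -0.2988]
turn [ 0.0027  0.0053 -1.0226] then shift(new axes) [0.151  0.8047 0.0035] | shift(old axes) [ 0.7988 -0.1795  0.0002] min rows 4.912590653932289 t 5.35
```

View pics/wrist5.png

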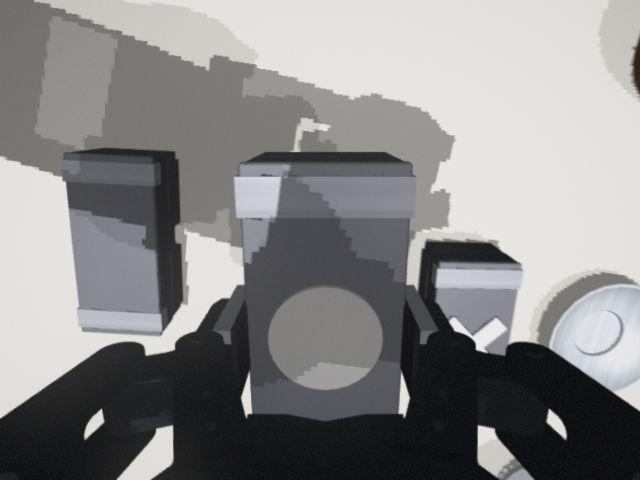

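Call:
move_arm(moves=[{"x":0,"y":0,"z":0,"ax":0,"ay":0,"az":-0.093,"grip":0.4},{"x":0,"y":0,"z":0,"ax":0,"ay":0,"az":-0.093,"grip":0.4},{"x":0,"y":0,"z":0,"ax":0,"ay":0,"az":-0.093,"grip":0.4},{"x":0,"y":0,"z":0,"ax":0,"ay":0,"az":-0.093,"grip":0.4},{"x":0,"y":0,"z":0,"ax":0,"ay":0,"az":-0.093,"grip":0.4},{"x":0,"y":0,"z":0,"ax":0,"ay":0,"az":-0.093,"grip":0.4},{"x":0,"y":0,"z":0,"ax":0,"ay":0,"az":-0.093,"grip":0.4},{"x":0,"y":0,"z":0,"ax":0,"ay":0,"az":-0.093,"grip":0.4},{"x":0,"y":0,"z":0,"ax":0,"ay":0,"az":-0.093,"grip":0.4},{"x":0,"y":0,"z":0,"ax":0,"ay":0,"az":-0.093,"grip":0.4}])

```text
time_s: 6.4
tool_pos: [0.5432, 0.0325, 0.1239]
ee_rot: [[-0.999, -0.046, -0.005], [-0.046, 0.999, 0.001], [0.005, 0.001, -1.0]]
force: [0.0, 0.7, -1.6]
finger_gap: 0.0488
```

Call:
move_arm(moves=[{"x":0,"y":0,"z":0,"ax":0,"ay":0,"az":-0.093,"grip":0.4},{"x":0.021,"y":0.115,"z":0,"ax":0,"ay":0,"az":0,"grip":0.4},{"x":0.021,"y":0.115,"z":0,"ax":0,"ay":0,"az":0,"grip":0.4},{"x":0.021,"y":0.115,"z":0,"ax":0,"ay":0,"az":0,"grip":0.4},{"x":0.021,"y":0.115,"z":0,"ax":0,"ay":0,"az":0,"grip":0.4},{"x":0.021,"y":0.115,"z":0,"ax":0,"ay":0,"az":0,"grip":0.4},{"x":0.021,"y":0.115,"z":0,"ax":0,"ay":0,"az":0,"grip":0.4},{"x":0.021,"y":0.115,"z":0,"ax":0,"ay":0,"az":0,"grip":0.4},{"x":0,"y":0,"z":0,"ax":0,"ay":0,"az":0,"grip":0.4},{"x":0,"y":0,"z":0,"ax":0,"ay":0,"az":0,"grip":0.4}])

```text
time_s: 7.4
tool_pos: [0.4553, 0.2614, 0.1246]
ee_rot: [[-0.982, -0.187, -0.004], [-0.187, 0.982, -0.002], [0.004, -0.001, -1.0]]
force: [0.1, -0.0, -2.4]
finger_gap: 0.0488
```

```bash
python3 -c "
from meas import *
import goto
goto.st();goto.plan(.460,.2611,.08,100.65)
snap('wrist','wrist6')"
```

```text
t 7.4 p [0.4553 0.2614 0.1246] yaw 100.77307498807285 zax [-0.0037 -0.0015 -1.    ] F [ 0.08   -0.0481 -2.3717] gap 0.04878150788813693 q [ 0.3052  0.0819  1.9515 -0.0004  1.1122 -1.4534]
turn [-0.0005 -0.0025  0.0014] then shift(new axes) [-0.0153 -0.0039  0.1486] | shift(old axes) [-0.0159 -0.0039  0.1485] min rows 0.8965477429919111 t 7.4
```

View pics/wrist6.png

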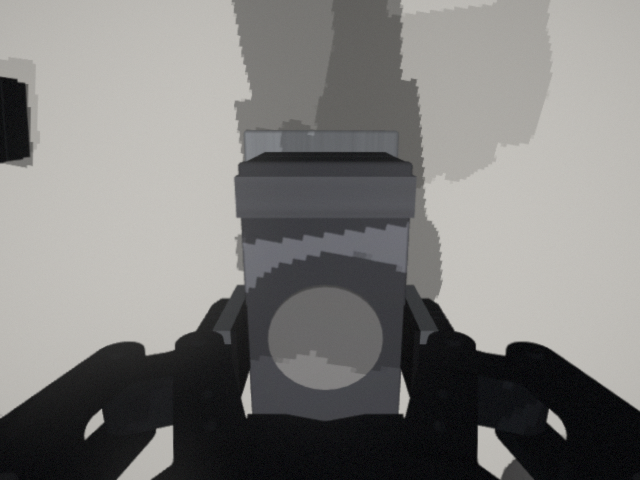

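Run:
```python
from meas import *
im=cv2.imread('pics/wrist6.png'); g=cv2.cvtColor(im,cv2.COLOR_BGR2GRAY).astype(int)
print(g[138,238:256],g[138,390:406]); print(g[124:140,320])
c=load('wrist6')
P=onz(c,[(244.5,131),(398.5,130.5)],.006); n=np.array([-.1848,.9828]);u=np.array([.9828,.1848])
for q in P: print(q,q[:2]@n,q[:2]@u)
B=onz(c,[(235,178),(415,178),(325,338)],.1246+.024); 
for q in B: print(q,q[:2]@n,q[:2]@u)
p=np.array([.4553,.2614]);print('tcp',p@n,p@u)
```

```text
[181 146 126 124 123 115 107 119 132 130 131 131 132 130 128 130 128 127] [105 107 106 107 104 104 100  93  88  96  98  99  99 101  98  99]
[ 97 100  97  98  98  97  85  89  94 100 102 100 100 103 102 102]
[0.4037 0.2021 0.006 ] 0.12398397825258281 0.4340543460835863
[0.3858 0.2947 0.006 ] 0.21829920640475642 0.43364592309764965
[0.41   0.2271 0.1486] 0.14746761320744184 0.4449489253728686
[0.4004 0.2777 0.1486] 0.1989466968129595 0.44488372619411576
[0.4551 0.2619 0.1486] 0.1732734966261045 0.4956262879476536
tcp 0.17276448000000003 0.49577556
```

Call:
move_arm(moves=[{"x":0,"y":-0.005,"z":0.08,"ax":0,"ay":-0.0025,"az":0.001,"grip":0.4},{"x":0,"y":0,"z":0.08,"ax":0,"ay":0,"az":0,"grip":0.4},{"x":0,"y":0,"z":0.08,"ax":0,"ay":0,"az":0,"grip":0.4},{"x":0,"y":0,"z":0.05,"ax":0,"ay":0,"az":0,"grip":0.4},{"x":0,"y":0,"z":0,"ax":0,"ay":0,"az":0,"grip":0.4},{"x":0,"y":0,"z":0,"ax":0,"ay":0,"az":0,"grip":0.4}])

```text
time_s: 8.05
tool_pos: [0.4579, 0.2596, 0.0401]
ee_rot: [[-0.983, -0.183, 0.004], [-0.183, 0.983, 0.001], [-0.004, -0.0, -1.0]]
force: [0.7, 1.0, -1.7]
finger_gap: 0.0486
```

```bash
python3 -c "
import goto
goto.st();goto.plan(.4561,.2601,.027,100.65)"
```

```text
t 8.05 p [0.4579 0.2596 0.0401] yaw 100.54158375943416 zax [ 0.0039  0.0007 -1.    ] F [ 0.6554  0.9665 -1.7445] gap 0.048581317941536056 q [ 0.3005  0.2227  1.9783 -0.0006  0.9367 -1.454 ]
turn [-0.      0.0025 -0.0012] then shift(new axes) [0.0057 0.0026 0.0436] | shift(old axes) [0.0059 0.0026 0.0435] min rows 0.26407497543599073 t 8.05
```

Call:
move_arm(moves=[{"x":0,"y":0.002,"z":0.02,"ax":0,"ay":0.0012,"az":0,"grip":0.4},{"x":0,"y":0,"z":0.02,"ax":0,"ay":0,"az":0,"grip":0.4},{"x":0,"y":0,"z":0.002,"ax":0,"ay":0,"az":0,"grip":0.4},{"x":0,"y":0,"z":0,"ax":0,"ay":0,"az":0,"grip":0.4}])

```text
time_s: 8.45
tool_pos: [0.4573, 0.2607, 0.0272]
ee_rot: [[-0.983, -0.184, 0.002], [-0.184, 0.983, 0.0], [-0.002, -0.0, -1.0]]
force: [0.3, -0.3, -2.8]
finger_gap: 0.0491
```

```bash
python3 -c "
import goto
goto.st();goto.snap('side','side1');goto.snap('wrist','wrist7')"
```

```text
t 8.45 p [0.4573 0.2607 0.0272] yaw 100.60014892449637 zax [ 0.0019  0.0003 -1.    ] F [ 0.2624 -0.3044 -2.8059] gap 0.049071805261450975 q [ 0.3026  0.2479  1.978  -0.0003  0.9138 -1.453 ]
```

View pics/wrist7.png

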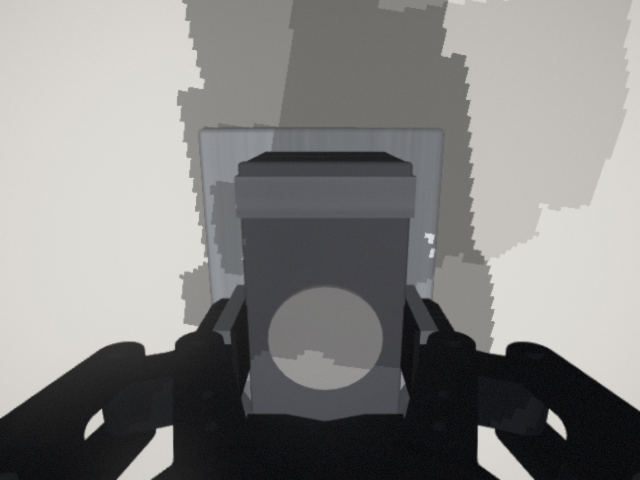

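Run:
```python
from meas import *
c=load('wrist7')
n=np.array([-.1848,.9828]);u=np.array([.9828,.1848])
for q in onz(c,[(200,129),(443,129)],.006): print(q,q[:2]@n,q[:2]@u)
for q in onz(c,[(235,178),(415,178),(325,338)],.051): print(q,q[:2]@n,q[:2]@u)
print(np.array([.4573,.2607])@n)
R=np.array(c['R']).T; print(R)
im=cv2.imread('pics/side1.png'); cv2.imwrite('pics/side1z.png',cv2.resize(im[150:260,180:330],None,fx=5,fy=5,interpolation=cv2.INTER_CUBIC))
```

```text
[0.4033 0.2023 0.006 ] 0.12431187283040998 0.4337254610458737
[0.3862 0.2941 0.006 ] 0.21765426987626196 0.4339051849537553
[0.412  0.2265 0.051 ] 0.1464729113567119 0.44673482453424174
[0.4025 0.2772 0.051 ] 0.19799530391070005 0.44683350026913965
[0.4573 0.2611 0.051 ] 0.17213984616764777 0.4977106553778485
0.17170691999999999
[[-0.1831  0.9487  0.2578]
 [ 0.9831  0.1763  0.0494]
 [ 0.0014  0.2625 -0.9649]]
```

View pics/side1z.png

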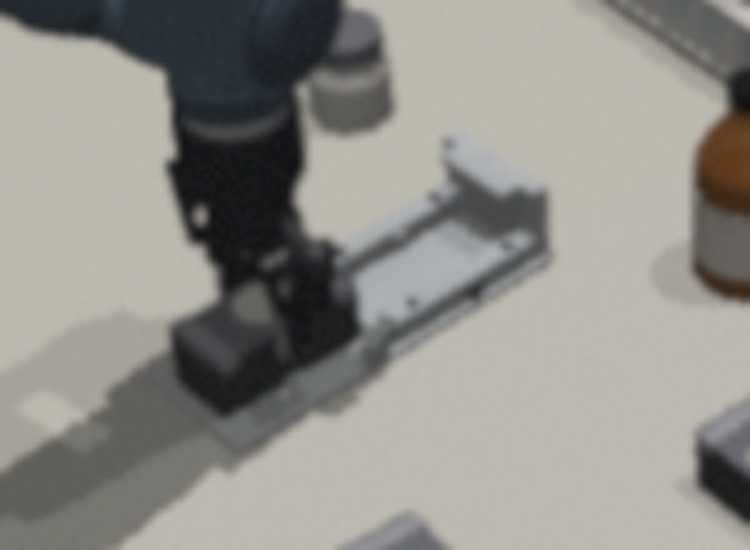

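Call:
move_arm(moves=[{"x":-0.02,"y":-0.002,"z":0,"ax":0,"ay":0,"az":0,"grip":0.4},{"x":-0.025,"y":0,"z":0,"ax":0,"ay":0,"az":0,"grip":0.4},{"x":-0.025,"y":0,"z":0,"ax":0,"ay":0,"az":0,"grip":0.4},{"x":0,"y":0,"z":0,"ax":0,"ay":0,"az":0,"grip":0.4}])

```text
time_s: 8.95
tool_pos: [0.4799, 0.2641, 0.0278]
ee_rot: [[-0.983, -0.183, 0.004], [-0.183, 0.983, 0.001], [-0.004, 0.0, -1.0]]
force: [-0.4, -0.8, -1.5]
finger_gap: 0.0487
```

Call:
move_arm(moves=[{"x":-0.025,"y":0,"z":0,"ax":0,"ay":0,"az":0,"grip":0.4},{"x":-0.025,"y":0,"z":0,"ax":0,"ay":0,"az":0,"grip":0.4},{"x":-0.025,"y":0,"z":0,"ax":0,"ay":0,"az":0,"grip":0.4},{"x":-0.025,"y":0,"z":0,"ax":0,"ay":0,"az":0,"grip":0.4},{"x":0,"y":0,"z":0,"ax":0,"ay":0,"az":0,"grip":0.4}])

```text
time_s: 9.45
tool_pos: [0.509, 0.2696, 0.0277]
ee_rot: [[-0.983, -0.184, 0.003], [-0.184, 0.983, 0.001], [-0.003, 0.0, -1.0]]
force: [0.0, -0.1, -2.3]
finger_gap: 0.0488
```

```bash
python3 -c "
import goto,numpy as np
goto.st();s=goto.sensors.get_state();p=s['tool_pos'][:2];n=np.array([-.1848,.9828]);u=np.array([.9828,.1848]);print('lat',p@n,'u',p@u,s['ft_torque'])"
```

```text
t 9.45 p [0.509  0.2696 0.0277] yaw 100.57467460680704 zax [ 0.0032  0.0007 -1.    ] F [ 0.016  -0.082  -2.3084] gap 0.04878249041006804 q [ 0.2904  0.3444  1.852  -0.0003  0.9419 -1.4647]
lat 0.17086915028431698 u 0.5500587360850967 [-0.0525 -0.0044  0.0068]
```

Call:
move_arm(moves=[{"x":-0.025,"y":0,"z":0,"ax":0,"ay":0,"az":0,"grip":0.4},{"x":-0.025,"y":0,"z":0,"ax":0,"ay":0,"az":0,"grip":0.4},{"x":-0.025,"y":0,"z":0,"ax":0,"ay":0,"az":0,"grip":0.4},{"x":-0.025,"y":0,"z":0,"ax":0,"ay":0,"az":0,"grip":0.4}])

```text
time_s: 9.85
tool_pos: [0.533, 0.2739, 0.0262]
ee_rot: [[-0.983, -0.184, -0.012], [-0.184, 0.983, -0.003], [0.012, -0.001, -1.0]]
force: [-28.2, -7.1, 23.8]
finger_gap: 0.049
```

Call:
move_arm(moves=[{"x":-0.025,"y":0,"z":0,"ax":0,"ay":0,"az":0,"grip":0.4},{"x":-0.025,"y":0,"z":0,"ax":0,"ay":0,"az":0,"grip":0.4},{"x":-0.025,"y":0,"z":0,"ax":0,"ay":0,"az":0,"grip":0.4},{"x":-0.025,"y":0,"z":0,"ax":0,"ay":0,"az":0,"grip":0.4},{"x":0,"y":0,"z":0,"ax":0,"ay":0,"az":0,"grip":0.4}])

```text
time_s: 10.35
tool_pos: [0.5663, 0.2802, 0.0269]
ee_rot: [[-0.983, -0.184, -0.0], [-0.184, 0.983, -0.0], [0.0, -0.0, -1.0]]
force: [-0.5, -0.8, -2.9]
finger_gap: 0.0489
```

```bash
python3 -c "
import goto,numpy as np
goto.st();s=goto.sensors.get_state();p=s['tool_pos'][:2];n=np.array([-.1848,.9828]);u=np.array([.9828,.1848]);print('lat',p@n,'u',p@u,s['ft_torque']);goto.snap('wrist','wrist8')"
```

```text
t 10.35 p [0.5663 0.2802 0.0269] yaw 100.58225328429404 zax [-0.0001 -0.0004 -1.    ] F [-0.5254 -0.8071 -2.9378] gap 0.04885029970527424 q [ 0.2805  0.4548  1.7016 -0.0004  0.9854 -1.4748]
lat 0.17074224061607557 u 0.6083817618099208 [-0.2611  0.2386 -0.1105]
```

View pics/wrist8.png

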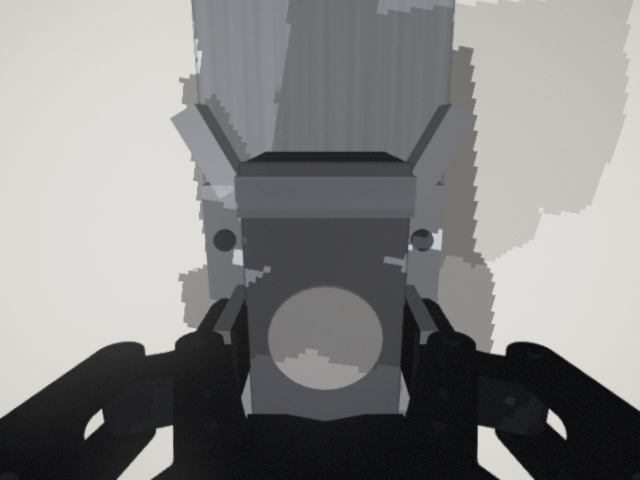

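Call:
move_arm(moves=[{"x":-0.02,"y":0,"z":0,"ax":0,"ay":0,"az":0,"grip":0.4},{"x":-0.02,"y":0,"z":0,"ax":0,"ay":0,"az":0,"grip":0.4},{"x":-0.013,"y":0,"z":0,"ax":0,"ay":0,"az":0,"grip":0.4},{"x":0,"y":0,"z":0,"ax":0,"ay":0,"az":0,"grip":0.4}])

```text
time_s: 10.8
tool_pos: [0.5837, 0.2837, 0.0281]
ee_rot: [[-0.983, -0.184, 0.005], [-0.184, 0.983, 0.001], [-0.005, 0.0, -1.0]]
force: [0.4, -0.0, -1.9]
finger_gap: 0.0487
```

Call:
move_arm(moves=[{"x":-0.007,"y":0,"z":0,"ax":0,"ay":0,"az":0,"grip":0.4},{"x":0,"y":0,"z":0,"ax":0,"ay":0,"az":0,"grip":0.4}])

```text
time_s: 11.0
tool_pos: [0.5845, 0.2838, 0.0277]
ee_rot: [[-0.983, -0.184, 0.002], [-0.184, 0.983, 0.001], [-0.002, 0.0, -1.0]]
force: [-0.2, -0.7, -2.6]
finger_gap: 0.0487
```

```bash
python3 -c "
import goto,numpy as np
goto.st();s=goto.sensors.get_state();p=s['tool_pos'][:2];n=np.array([-.1848,.9828]);u=np.array([.9828,.1848]);print('lat',p@n,'u',p@u,s['ft_torque'])"
```

```text
t 11.0 p [0.5845 0.2838 0.0277] yaw 100.59446203189235 zax [ 0.0023  0.0005 -1.    ] F [-0.22   -0.652  -2.5863] gap 0.048715574052677485 q [ 0.2779  0.4864  1.6545 -0.0001  0.9984 -1.4777]
lat 0.1709311869011638 u 0.6269066043508233 [-0.0013  0.1137  0.0122]
```

Call:
move_arm(moves=[{"x":-0.005,"y":0,"z":0,"ax":0,"ay":0,"az":0,"grip":0.4},{"x":0,"y":0,"z":0,"ax":0,"ay":0,"az":0,"grip":0.4}])

```text
time_s: 11.2
tool_pos: [0.5845, 0.2838, 0.0272]
ee_rot: [[-0.983, -0.184, -0.001], [-0.184, 0.983, -0.001], [0.001, -0.0, -1.0]]
force: [-5.3, -0.9, 1.2]
finger_gap: 0.0487
```

Call:
move_arm(moves=[{"x":-0.004,"y":0,"z":0,"ax":0,"ay":0,"az":0,"grip":0.4},{"x":0,"y":0,"z":0,"ax":0,"ay":0,"az":0,"grip":0.4}])

```text
time_s: 11.4
tool_pos: [0.5845, 0.2838, 0.027]
ee_rot: [[-0.983, -0.184, -0.004], [-0.184, 0.983, -0.001], [0.004, -0.0, -1.0]]
force: [-9.0, -3.0, 4.1]
finger_gap: 0.0488
```

Call:
move_arm(moves=[{"x":-0.008,"y":0,"z":0,"ax":0,"ay":0,"az":0,"grip":0.4},{"x":0,"y":0,"z":0,"ax":0,"ay":0,"az":0,"grip":0.4},{"x":0,"y":0,"z":0,"ax":0,"ay":0,"az":0,"grip":0.4}])

```text
time_s: 11.7
tool_pos: [0.5844, 0.2839, 0.0264]
ee_rot: [[-0.983, -0.184, -0.01], [-0.184, 0.983, -0.003], [0.011, -0.001, -1.0]]
force: [-17.2, -5.1, 8.9]
finger_gap: 0.0485
```

```bash
python3 -c "
import goto,numpy as np
goto.st();goto.snap('wrist','wrist9')"
```

```text
t 11.7 p [0.5844 0.2839 0.0264] yaw 100.62284046316422 zax [-0.0103 -0.003  -0.9999] F [-17.1872  -5.0779   8.8632] gap 0.048493854182570025 q [ 0.278   0.4945  1.6457 -0.0001  1.0121 -1.4781]
```

View pics/wrist9.png

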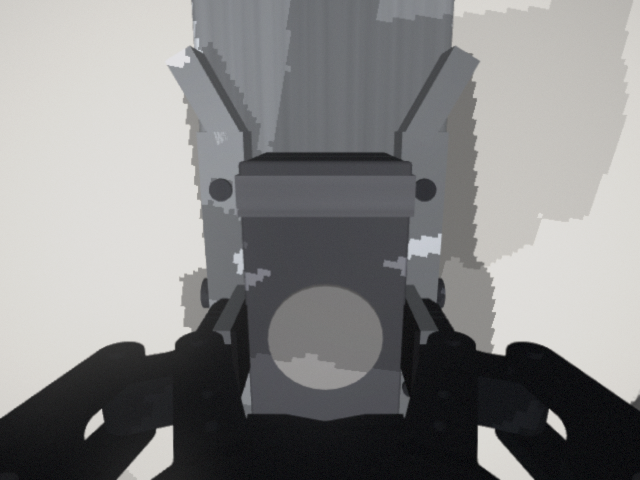

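Call:
move_arm(moves=[{"x":0.008,"y":0,"z":0,"ax":0,"ay":0,"az":0,"grip":0.4},{"x":0.006,"y":0,"z":0,"ax":0,"ay":0,"az":0,"grip":0.4},{"x":0,"y":0,"z":0,"ax":0,"ay":0,"az":0,"grip":0.4}])

```text
time_s: 12.05
tool_pos: [0.5845, 0.2839, 0.0272]
ee_rot: [[-0.983, -0.184, 0.001], [-0.184, 0.983, 0.0], [-0.001, 0.0, -1.0]]
force: [-2.8, -0.1, -1.6]
finger_gap: 0.0488
```

Call:
move_arm(moves=[{"x":0,"y":0,"z":0.003,"ax":0,"ay":0,"az":0,"grip":0.4},{"x":0,"y":0,"z":0,"ax":0,"ay":0,"az":0,"grip":0.4}])

```text
time_s: 12.25
tool_pos: [0.5845, 0.2838, 0.0265]
ee_rot: [[-0.983, -0.184, -0.0], [-0.184, 0.983, -0.0], [0.0, -0.0, -1.0]]
force: [-5.2, -0.8, 0.1]
finger_gap: 0.0489
```

Call:
move_arm(moves=[{"x":0,"y":0,"z":0.002,"ax":0,"ay":0,"az":0,"grip":0.4},{"x":0,"y":0,"z":0,"ax":0,"ay":0,"az":0,"grip":0.4}])

```text
time_s: 12.45
tool_pos: [0.5845, 0.2839, 0.0261]
ee_rot: [[-0.983, -0.184, -0.0], [-0.184, 0.983, -0.0], [0.0, -0.0, -1.0]]
force: [-6.0, -1.3, 0.8]
finger_gap: 0.0487
```

Call:
move_arm(moves=[{"x":0,"y":0,"z":0,"ax":0,"ay":0,"az":0,"grip":0.7},{"x":0,"y":0,"z":0,"ax":0,"ay":0,"az":0,"grip":1},{"x":0,"y":0,"z":0,"ax":0,"ay":0,"az":0,"grip":1},{"x":0,"y":0,"z":0,"ax":0,"ay":0,"az":0,"grip":1},{"x":0,"y":0,"z":0,"ax":0,"ay":0,"az":0,"grip":1}])

```text
time_s: 12.95
tool_pos: [0.5856, 0.2839, 0.0263]
ee_rot: [[-0.983, -0.184, 0.003], [-0.184, 0.983, 0.001], [-0.003, 0.0, -1.0]]
force: [-0.1, -0.7, 0.1]
finger_gap: 0.0854
```

```bash
python3 -c "
import goto,numpy as np
goto.st();goto.snap('wrist','wrist10')"
```

```text
t 12.95 p [0.5856 0.2839 0.0263] yaw 100.58676424768049 zax [ 0.0027  0.0006 -1.    ] F [-0.1479 -0.7242  0.1233] gap 0.08537359378512466 q [ 0.2777  0.4903  1.6521 -0.0003  0.9964 -1.4777]
```

View pics/wrist10.png

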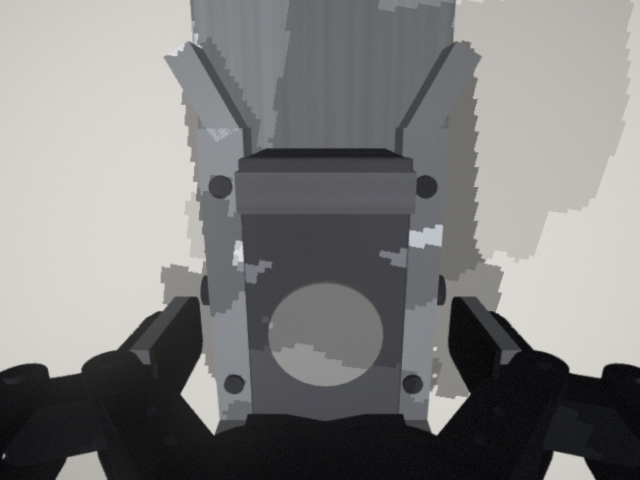

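Call:
move_arm(moves=[{"x":0,"y":0,"z":-0.06,"ax":0,"ay":0,"az":0,"grip":1},{"x":0,"y":0,"z":-0.13,"ax":0,"ay":0,"az":0,"grip":1},{"x":0,"y":0,"z":-0.15,"ax":0,"ay":0,"az":0,"grip":1},{"x":0,"y":0,"z":-0.15,"ax":0,"ay":0,"az":0,"grip":1},{"x":0,"y":0,"z":-0.15,"ax":0,"ay":0,"az":0,"grip":1},{"x":0,"y":0,"z":-0.1,"ax":0,"ay":0,"az":0,"grip":1},{"x":0,"y":0,"z":0,"ax":0,"ay":0,"az":0,"grip":1}])

```text
time_s: 13.7
tool_pos: [0.5876, 0.2848, 0.2567]
ee_rot: [[-0.983, -0.184, 0.015], [-0.184, 0.983, 0.004], [-0.015, 0.001, -1.0]]
force: [0.8, -0.3, 0.2]
finger_gap: 0.0856
```

Call:
move_arm(moves=[{"x":0,"y":-0.06,"z":0,"ax":0,"ay":0,"az":0.094,"grip":1},{"x":0,"y":-0.06,"z":0,"ax":0,"ay":0,"az":0.094,"grip":1},{"x":0,"y":0,"z":0,"ax":0,"ay":0,"az":0.094,"grip":1},{"x":0,"y":0,"z":0,"ax":0,"ay":0,"az":0.094,"grip":1},{"x":0,"y":0,"z":0,"ax":0,"ay":0,"az":0.094,"grip":1},{"x":0,"y":0,"z":0,"ax":0,"ay":0,"az":0.094,"grip":1},{"x":0,"y":0,"z":0,"ax":0,"ay":0,"az":0.094,"grip":1},{"x":0,"y":0,"z":0,"ax":0,"ay":0,"az":0.094,"grip":1},{"x":0,"y":0,"z":0,"ax":0,"ay":0,"az":0.094,"grip":1},{"x":0,"y":0,"z":0,"ax":0,"ay":0,"az":0.094,"grip":1}])

```text
time_s: 14.7
tool_pos: [0.5883, 0.2481, 0.2479]
ee_rot: [[-0.27, 0.963, 0.001], [0.963, 0.27, 0.0], [-0.0, 0.001, -1.0]]
force: [-1.0, 0.1, -0.2]
finger_gap: 0.0852
```

```bash
python3 -c "
import goto,numpy as np
goto.st();goto.snap('wrist','wrist11');goto.snap('side','side2');goto.plan(.6475,-.021,.12,7.7)
import cv2
im=cv2.imread('pics/side2.png'); cv2.imwrite('pics/side2z.png',cv2.resize(im[150:260,180:330],None,fx=5,fy=5,interpolation=cv2.INTER_CUBIC))"
```

```text
t 14.7 p [0.5883 0.2481 0.2479] yaw 15.64320345986596 zax [ 0.0012  0.0002 -1.    ] F [-1.029   0.1281 -0.241 ] gap 0.08522890507690532 q [ 0.2218  0.2046  1.5746 -0.0001  1.3611 -0.0512]
turn [0.0009 0.     0.0923] then shift(new axes) [-0.9152  0.0754  0.4263] | shift(old axes) [-0.9164 -0.0583  0.4263] min rows 6.074497647479385 t 14.8
```

View pics/wrist11.png

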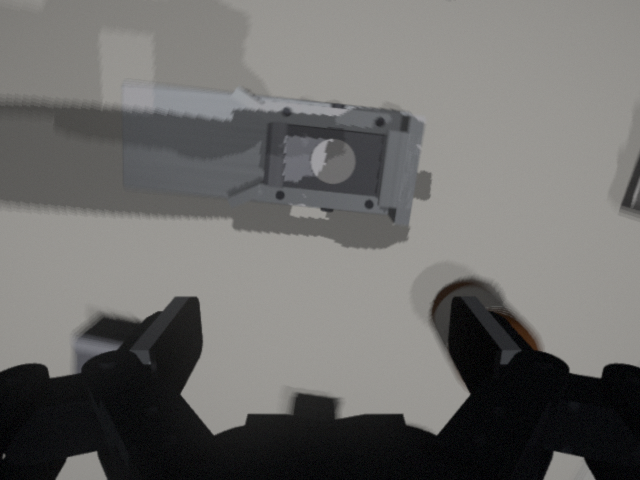

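View pics/side2z.png

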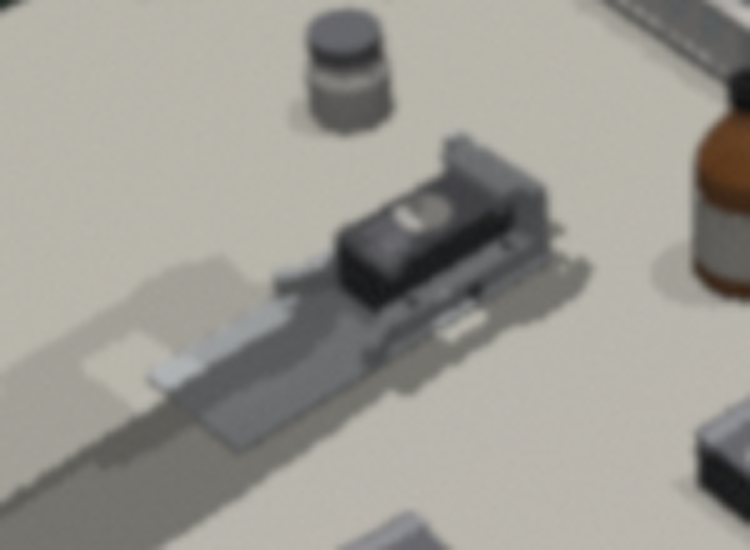

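Run:
```python
from meas import *
c=load('wrist11');n=np.array([-.1848,.9828]);u=np.array([.9828,.1848])
for nm,p,z in [('tag',(333,161),.052),('screwN',(287,112),.023),('s2',(380,122),.023),('s3',(280,195),.023),('s4',(369,204),.023),('end',(122,82),.006),('end2',(123,190),.006)]:
    q=onz(c,p,z)[0]; print(nm,q[:2]@u,q[:2]@n)
```

```text
tag 0.6269710643242314 0.17186403298761085
screwN 0.5850013025451615 0.20721005426499847
s2 0.6648528135252838 0.20585579138191162
s3 0.5833405578643209 0.13535419472349594
s4 0.6634665132028513 0.1340760612454502
end 0.43610908425320777 0.22151372395417518
end2 0.43403127272260633 0.12466803890789871
```

Call:
move_arm(moves=[{"x":0,"y":0,"z":0,"ax":0,"ay":0,"az":0.092,"grip":1},{"x":-0.102,"y":0.008,"z":0,"ax":0,"ay":0,"az":0,"grip":1},{"x":-0.102,"y":0.008,"z":0,"ax":0,"ay":0,"az":0,"grip":1},{"x":-0.102,"y":0.008,"z":0,"ax":0,"ay":0,"az":0,"grip":1},{"x":-0.102,"y":0.008,"z":0,"ax":0,"ay":0,"az":0,"grip":1},{"x":-0.102,"y":0.008,"z":0,"ax":0,"ay":0,"az":0,"grip":1},{"x":-0.102,"y":0.008,"z":0,"ax":0,"ay":0,"az":0,"grip":1},{"x":-0.102,"y":0.009,"z":0.05,"ax":0,"ay":0,"az":0,"grip":1},{"x":-0.102,"y":0.009,"z":0.1,"ax":0,"ay":0,"az":0,"grip":1},{"x":-0.1,"y":0.009,"z":0.1,"ax":0,"ay":0,"az":0,"grip":1}])

```text
time_s: 15.8
tool_pos: [0.6485, -0.0225, 0.1731]
ee_rot: [[-0.138, 0.99, 0.004], [0.99, 0.138, 0.0], [-0.001, 0.004, -1.0]]
force: [0.1, -0.4, 0.1]
finger_gap: 0.0855
```

Call:
move_arm(moves=[{"x":0,"y":0,"z":0.1,"ax":0,"ay":0,"az":0,"grip":1},{"x":0,"y":0,"z":0.07,"ax":0,"ay":0,"az":0,"grip":1},{"x":0,"y":0,"z":0,"ax":0,"ay":0,"az":0,"grip":1},{"x":0,"y":0,"z":0,"ax":0,"ay":0,"az":0,"grip":1}])

```text
time_s: 16.2
tool_pos: [0.6481, -0.021, 0.1224]
ee_rot: [[-0.136, 0.991, 0.002], [0.991, 0.136, 0.0], [0.0, 0.002, -1.0]]
force: [-0.3, -0.2, 1.5]
finger_gap: 0.0855
```

```bash
python3 -c "
import goto
goto.st();goto.snap('wrist','wrist12')"
```

```text
t 16.2 p [ 0.6481 -0.021   0.1224] yaw 7.822146092764523 zax [ 0.0018  0.0004 -1.    ] F [-0.3146 -0.1707  1.5455] gap 0.08545205803026494 q [-0.2072  0.3525  1.6353  0.0008  1.1522 -0.3441]
```

View pics/wrist12.png

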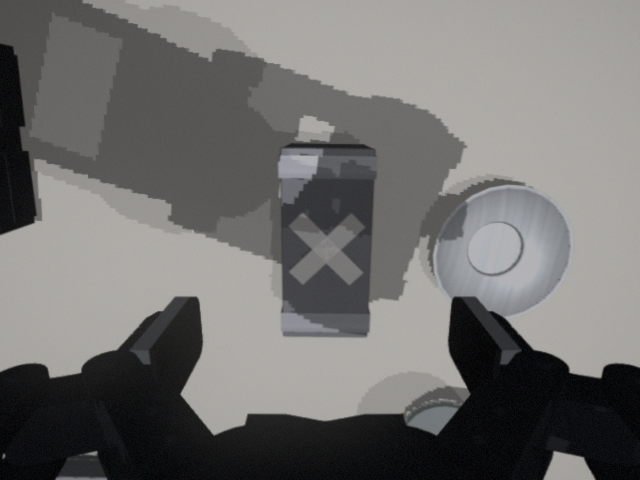

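Run:
```python
from meas import *
c=load('top0')
print('beaker rim',onz(c,[(210+567/3.3,160+63/3.3)],.095),'base',onz(c,[(210+559/3.3,160+86/3.3)],.0),'dish',onz(c,[(210+404/3.3,160+85/3.3)],.015))
c=load('wrist12')
print('X',onz(c,[(326,249)],.046)); R=onz(c,[(279,152),(377,152),(369,336),(282,336)],.044);print(R.mean(0))
ang=lambda v:np.degrees(np.arctan2(v[1],v[0]));print(ang(R[0]-R[3])-90,ang(R[1]-R[2])-90,ang(R[1]-R[0]),ang(R[2]-R[3]))
print('dish',onz(c,[(503,251)],.02),onz(c,[(433,252),(573,252)],.02))
```

```text
beaker rim [[ 0.7584 -0.175   0.095 ]] base [[ 0.7583 -0.1757  0.    ]] dish [[ 0.7589 -0.0216  0.015 ]]
X [[ 0.6484 -0.022   0.046 ]]
[ 0.6489 -0.0229  0.044 ]
7.061288018380921 7.1117415752792255 7.771467686382264 7.731554642016112
dish [[ 0.7589 -0.0164  0.02  ]] [[ 0.7155 -0.0229  0.02  ]
 [ 0.8034 -0.0111  0.02  ]]
```

Call:
move_arm(moves=[{"x":-0.005,"y":0.001,"z":0.1,"ax":0,"ay":0,"az":0.003,"grip":1},{"x":0,"y":0,"z":0.1,"ax":0,"ay":0,"az":0,"grip":1},{"x":0,"y":0,"z":0.09,"ax":0,"ay":0,"az":0,"grip":1},{"x":0,"y":0,"z":0.05,"ax":0,"ay":0,"az":0,"grip":1},{"x":0,"y":0,"z":0,"ax":0,"ay":0,"az":0,"grip":1},{"x":0,"y":0,"z":0,"ax":0,"ay":0,"az":0,"grip":1}])

```text
time_s: 16.85
tool_pos: [0.6501, -0.0226, 0.0218]
ee_rot: [[-0.13, 0.991, 0.005], [0.992, 0.13, -0.0], [-0.001, 0.004, -1.0]]
force: [-0.0, -1.0, 0.4]
finger_gap: 0.0853
```

Call:
move_arm(moves=[{"x":0,"y":0,"z":0,"ax":0,"ay":0,"az":0,"grip":0.55},{"x":0,"y":0,"z":0,"ax":0,"ay":0,"az":0,"grip":0.55},{"x":0,"y":0,"z":0,"ax":0,"ay":0,"az":0,"grip":0.4},{"x":0,"y":0,"z":0,"ax":0,"ay":0,"az":0,"grip":0.4},{"x":0,"y":0,"z":0,"ax":0,"ay":0,"az":0,"grip":0.4},{"x":0,"y":0,"z":0,"ax":0,"ay":0,"az":0,"grip":0.4},{"x":0,"y":0,"z":0,"ax":0,"ay":0,"az":0,"grip":0.4},{"x":0,"y":0,"z":0,"ax":0,"ay":0,"az":0,"grip":0.4}])

```text
time_s: 17.65
tool_pos: [0.6501, -0.0228, 0.0218]
ee_rot: [[-0.13, 0.992, 0.005], [0.992, 0.13, -0.0], [-0.001, 0.005, -1.0]]
force: [0.2, -0.8, 6.3]
finger_gap: 0.0487
```

```bash
python3 -c "
import goto
goto.st();goto.snap('wrist','wrist13')"
```

```text
t 17.65 p [ 0.6501 -0.0228  0.0218] yaw 7.444419620568526 zax [ 0.0046 -0.0002 -1.    ] F [ 0.2021 -0.8025  6.3039] gap 0.04869896835842013 q [-0.2093  0.4958  1.6542  0.0009  0.9871 -0.3397]
```

View pics/wrist13.png

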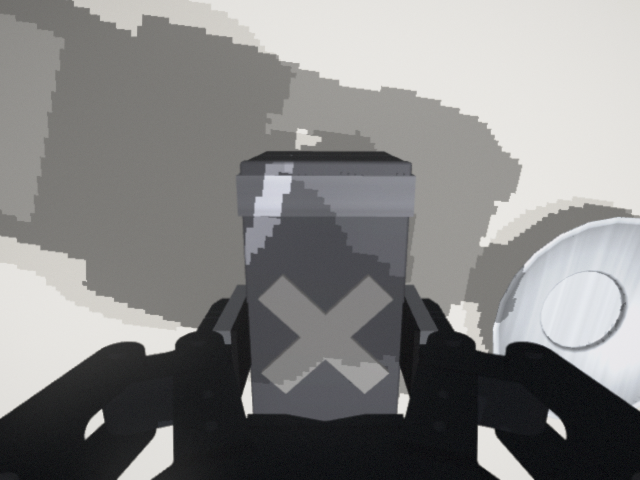

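Call:
move_arm(moves=[{"x":0,"y":0,"z":-0.06,"ax":0,"ay":0,"az":0,"grip":0.4},{"x":0,"y":0,"z":-0.12,"ax":0,"ay":0,"az":0,"grip":0.4},{"x":0,"y":0,"z":-0.12,"ax":0,"ay":0,"az":0,"grip":0.4},{"x":0,"y":0,"z":-0.12,"ax":0,"ay":0,"az":0,"grip":0.4},{"x":0,"y":0,"z":-0.08,"ax":0,"ay":0,"az":0,"grip":0.4},{"x":0,"y":0,"z":0,"ax":0,"ay":0,"az":0.09,"grip":0.4},{"x":0,"y":0,"z":0,"ax":0,"ay":0,"az":0.09,"grip":0.4},{"x":0,"y":0,"z":0,"ax":0,"ay":0,"az":0.09,"grip":0.4},{"x":0,"y":0,"z":0,"ax":0,"ay":0,"az":0.09,"grip":0.4},{"x":0,"y":0,"z":0,"ax":0,"ay":0,"az":0.09,"grip":0.4}])

```text
time_s: 18.7
tool_pos: [0.6478, -0.0224, 0.17]
ee_rot: [[0.55, 0.835, 0.001], [0.835, -0.55, 0.001], [0.001, 0.0, -1.0]]
force: [-0.8, -0.8, -3.6]
finger_gap: 0.0489
```

Call:
move_arm(moves=[{"x":0,"y":0,"z":0,"ax":0,"ay":0,"az":0.09,"grip":0.4},{"x":0,"y":0,"z":0,"ax":0,"ay":0,"az":0.09,"grip":0.4},{"x":0,"y":0,"z":0,"ax":0,"ay":0,"az":0.09,"grip":0.4},{"x":0,"y":0,"z":0,"ax":0,"ay":0,"az":0.09,"grip":0.4},{"x":0,"y":0,"z":0,"ax":0,"ay":0,"az":0.09,"grip":0.4},{"x":0,"y":0,"z":0,"ax":0,"ay":0,"az":0.09,"grip":0.4},{"x":0,"y":0,"z":0,"ax":0,"ay":0,"az":0,"grip":0.4}])

```text
time_s: 19.4
tool_pos: [0.6479, -0.0224, 0.17]
ee_rot: [[0.989, 0.145, 0.001], [0.145, -0.989, 0.001], [0.001, -0.0, -1.0]]
force: [-0.8, 0.2, -3.8]
finger_gap: 0.0484
```

```bash
python3 -c "
import goto
goto.st();goto.snap('wrist','wrist14');goto.plan(.536,-.285,.15,-82)"
```

```text
t 19.4 p [ 0.6479 -0.0224  0.17  ] yaw -81.6390473951397 zax [ 0.0009  0.0006 -1.    ] F [-0.8229  0.1808 -3.7692] gap 0.04841245534103732 q [-0.2095  0.2981  1.6098  0.0009  1.233   1.2151]
turn [-0.0002 -0.0008  0.0056] then shift(new axes) [-0.4916  0.8147  0.0668] | shift(old axes) [-0.4988  0.8103  0.0659] min rows 5.723089853221732 t 19.45
```

View pics/wrist14.png

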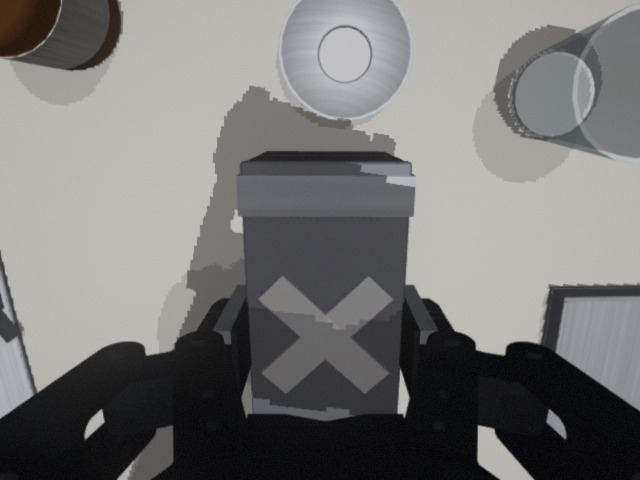

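Cassette held straight and the tray's corner shows at (550,288). Moving over the tray.

Call:
move_arm(moves=[{"x":-0.071,"y":0.115,"z":0,"ax":0,"ay":0,"az":0.003,"grip":0.4},{"x":-0.071,"y":0.116,"z":0,"ax":0,"ay":0,"az":0,"grip":0.4},{"x":-0.071,"y":0.116,"z":0,"ax":0,"ay":0,"az":0,"grip":0.4},{"x":-0.071,"y":0.116,"z":0,"ax":0,"ay":0,"az":0,"grip":0.4},{"x":-0.071,"y":0.116,"z":0,"ax":0,"ay":0,"az":0,"grip":0.4},{"x":-0.071,"y":0.116,"z":0.03,"ax":0,"ay":0,"az":0,"grip":0.4},{"x":-0.071,"y":0.116,"z":0.04,"ax":0,"ay":0,"az":0,"grip":0.4},{"x":0,"y":0,"z":0,"ax":0,"ay":0,"az":0,"grip":0.4},{"x":0,"y":0,"z":0,"ax":0,"ay":0,"az":0,"grip":0.4}])

```text
time_s: 20.35
tool_pos: [0.5346, -0.2848, 0.1484]
ee_rot: [[0.99, 0.141, 0.001], [0.14, -0.99, 0.001], [0.002, -0.001, -1.0]]
force: [-0.7, 0.5, -2.9]
finger_gap: 0.0486
```

```bash
python3 -c "
import goto
goto.st();goto.snap('wrist','wrist15')"
```

```text
t 20.35 p [ 0.5346 -0.2848  0.1484] yaw -81.92319916374544 zax [ 0.0013  0.0015 -1.    ] F [-0.7355  0.4982 -2.889 ] gap 0.04863514724223548 q [-0.6773  0.2292  1.736   0.0021  1.1763  0.7517]
```

View pics/wrist15.png

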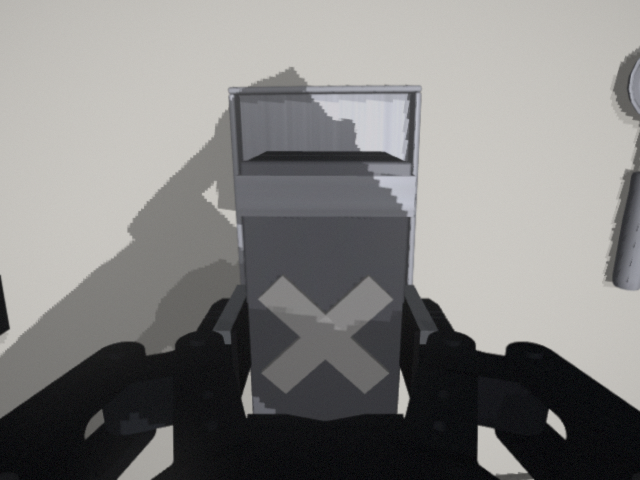

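Run:
```python
from meas import *
c=load('wrist15'); q=onz(c,[(229,88),(421,87)],.022); print(q,np.linalg.norm(q[1]-q[0]))
d=(q[0]-q[1])/np.linalg.norm(q[0]-q[1]); u=np.array([d[1],-d[0]]); print('angle',np.degrees(np.arctan2(u[1],u[0])),'centre',q.mean(0)[:2]-.085*u)
```

```text
[[ 0.6116 -0.2133  0.022 ]
 [ 0.6287 -0.3304  0.022 ]] 0.11830309310527469
angle 8.298972151557487 centre [ 0.536  -0.2841]
```

Call:
move_arm(moves=[{"x":0.004,"y":-0.001,"z":0.1,"ax":0,"ay":0,"az":0,"grip":0.4},{"x":0,"y":0,"z":0.11,"ax":0,"ay":0,"az":0,"grip":0.4},{"x":0,"y":0,"z":0.1,"ax":0,"ay":0,"az":0,"grip":0.4},{"x":0,"y":0,"z":0.06,"ax":0,"ay":0,"az":0,"grip":0.4},{"x":0,"y":0,"z":0.02,"ax":0,"ay":0,"az":0,"grip":0.4},{"x":0,"y":0,"z":0,"ax":0,"ay":0,"az":0,"grip":0.4},{"x":0,"y":0,"z":0,"ax":0,"ay":0,"az":0,"grip":0.4}])

```text
time_s: 21.1
tool_pos: [0.538, -0.2841, 0.0334]
ee_rot: [[0.99, 0.142, 0.004], [0.142, -0.99, -0.001], [0.004, 0.002, -1.0]]
force: [0.4, 0.4, -2.5]
finger_gap: 0.0486
```

Call:
move_arm(moves=[{"x":0,"y":0,"z":0.006,"ax":0,"ay":0,"az":0,"grip":0.4},{"x":0,"y":0,"z":0,"ax":0,"ay":0,"az":0,"grip":0.4}])

```text
time_s: 21.3
tool_pos: [0.5373, -0.2843, 0.031]
ee_rot: [[0.99, 0.141, 0.003], [0.141, -0.99, -0.001], [0.003, 0.001, -1.0]]
force: [0.4, -0.7, -3.0]
finger_gap: 0.0488
```

Call:
move_arm(moves=[{"x":0,"y":0,"z":0.008,"ax":0,"ay":0,"az":0,"grip":0.4},{"x":0,"y":0,"z":0.004,"ax":0,"ay":0,"az":0,"grip":0.4},{"x":0,"y":0,"z":0,"ax":0,"ay":0,"az":0,"grip":0.4}])

```text
time_s: 21.6
tool_pos: [0.5365, -0.2839, 0.0261]
ee_rot: [[0.99, 0.14, 0.002], [0.14, -0.99, 0.001], [0.002, -0.0, -1.0]]
force: [1.1, 1.4, -3.2]
finger_gap: 0.0485
```

Call:
move_arm(moves=[{"x":0,"y":0,"z":0.004,"ax":0,"ay":0,"az":0,"grip":0.4},{"x":0,"y":0,"z":0,"ax":0,"ay":0,"az":0,"grip":0.4}])

```text
time_s: 21.8
tool_pos: [0.5367, -0.284, 0.0259]
ee_rot: [[0.99, 0.14, 0.001], [0.14, -0.99, 0.001], [0.002, -0.0, -1.0]]
force: [-4.1, 2.1, 4.0]
finger_gap: 0.0487
```

Contact with the tray floor (Fz up by about 7 N). Releasing, then rising and backing off.

Call:
move_arm(moves=[{"x":0,"y":0,"z":0,"ax":0,"ay":0,"az":0,"grip":0.7},{"x":0,"y":0,"z":0,"ax":0,"ay":0,"az":0,"grip":1},{"x":0,"y":0,"z":0,"ax":0,"ay":0,"az":0,"grip":1},{"x":0,"y":0,"z":0,"ax":0,"ay":0,"az":0,"grip":1},{"x":0,"y":0,"z":0,"ax":0,"ay":0,"az":0,"grip":1}])

```text
time_s: 22.3
tool_pos: [0.5368, -0.284, 0.0252]
ee_rot: [[0.99, 0.14, 0.002], [0.14, -0.99, 0.0], [0.002, 0.0, -1.0]]
force: [-0.6, 0.2, -0.3]
finger_gap: 0.0852
```

Call:
move_arm(moves=[{"x":0,"y":0,"z":-0.05,"ax":0,"ay":0,"az":0,"grip":1},{"x":0,"y":0,"z":-0.12,"ax":0,"ay":0,"az":0,"grip":1},{"x":0,"y":0,"z":-0.15,"ax":0,"ay":0,"az":0,"grip":1},{"x":0,"y":0,"z":-0.15,"ax":0,"ay":0,"az":0,"grip":1},{"x":0,"y":0,"z":-0.15,"ax":0,"ay":0,"az":0,"grip":1},{"x":-0.1,"y":0,"z":-0.1,"ax":0,"ay":0,"az":0,"grip":1},{"x":-0.1,"y":0,"z":-0.1,"ax":0,"ay":0,"az":0,"grip":1},{"x":-0.1,"y":0,"z":0,"ax":0,"ay":0,"az":0,"grip":1},{"x":0,"y":0,"z":0,"ax":0,"ay":0,"az":0,"grip":1}])

```text
time_s: 23.2
tool_pos: [0.4454, -0.2974, 0.2736]
ee_rot: [[0.99, 0.138, 0.004], [0.138, -0.99, -0.003], [0.004, 0.003, -1.0]]
force: [-0.4, 0.3, 0.5]
finger_gap: 0.0853
```

```bash
python3 -c "
import goto
goto.st()
for n in ['wrist','top','side']: goto.snap(n,n+'20')
goto.st()
import cv2
im=cv2.imread('pics/top20.png'); cv2.imwrite('pics/top20z.png',cv2.resize(im[160:320,210:450],None,fx=3.3,fy=3.3,interpolation=cv2.INTER_CUBIC))"
```

```text
t 23.2 p [ 0.4454 -0.2974  0.2736] yaw -82.06412122469028 zax [ 0.0043 -0.0027 -1.    ] F [-0.4037  0.3381  0.5091] gap 0.08525031474745805 q [-0.801  -0.0623  1.809   0.0012  1.39    0.631 ]
t 23.35 p [ 0.4473 -0.2965  0.2714] yaw -81.93271490601873 zax [ 0.0027  0.0001 -1.    ] F [1.5959 0.4055 0.3527] gap 0.08493999345048157 q [-0.7978 -0.0561  1.8071  0.002   1.3889  0.6319]
```

View pics/wrist20.png

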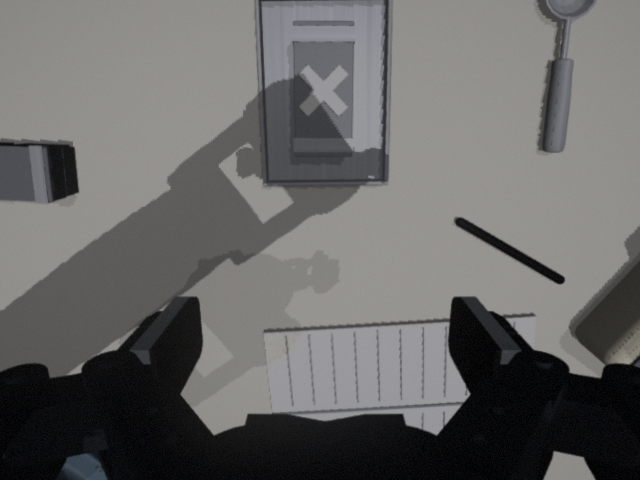

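View pics/top20z.png

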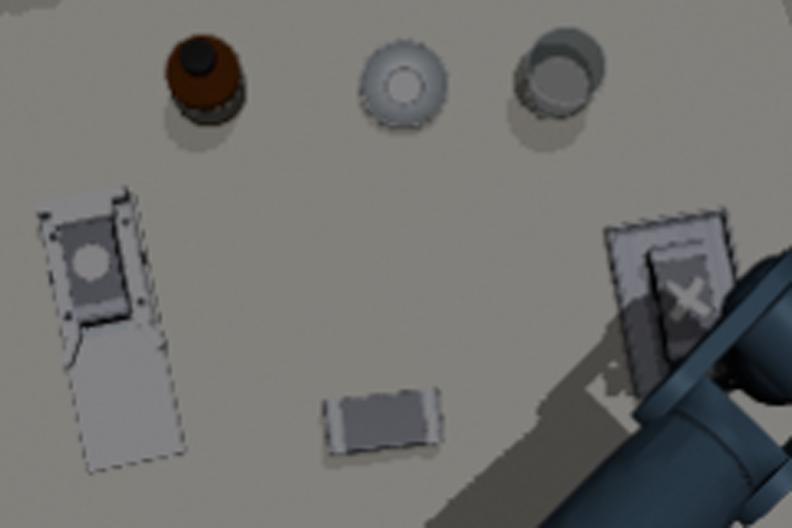

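View pics/side20.png

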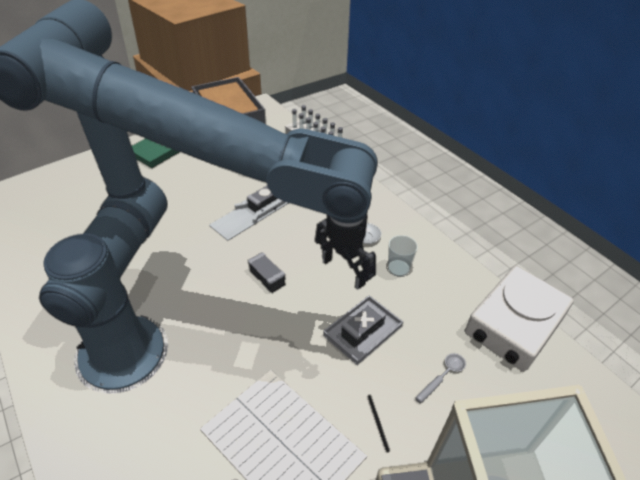

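```bash
python3 -c "
from plant import sign_off
print(sign_off())"
```

```text
the job is handed in; nothing more can be done
None
```

I've handed the job in at about 23 s. The round-tag cassette is in the clip dock and the X-tag cassette is in the tray; both are released and the arm is clear of everything.

- **Round tag (passed):** I laid it at the dock mouth and slid it in past the balls. The force peaked at about 28 N going between them, higher than the 6–15 N given. It then met a hard stop and did not move further under a 17 N push. After release its tag was about 627 mm along the lane, and the seat measured 626–628 mm from the balls and plate end. I took the click from this; I couldn't see it directly.
- **X tag (reject):** I lowered it until the tray floor pushed back with a few newtons, then let go. The last pictures show it flat inside the tray walls.
- **Everything else:** in the last pictures the blank cassette, bottle, dish and beaker show no visible change. The pen and spatula appear undisturbed too, but I checked them only by eye. The sample jar was hidden behind the arm in the last side view; it was standing after the dock work.
- **Measurements:** the wrist and top cameras agreed to about 2–3 mm. No check failed.

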